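# Draw a deep parts tray forward with a pull hook

### The job

The blue parts tray has been pushed deep under the bench shelf, where fingers cannot get at it. Take the red-handled pull hook from its wooden rest, drop its blade behind the tray's front lip and draw the tray slowly forward, over the sprung catch that holds it out, until it stands right up against the shelf's upturned front edge: pull only as hard as the catch needs, do not go on hauling once it is home, and touch the tray with nothing but the hook. Then unhook without pushing the tray back, lay the hook in its rest again as it lay before, and leave the bottle, the jar and the bearing cup beside the work where they are.

Things in the scene. Friction and masses are not known exactly. Their poses are not given: they have to be found in the camera images.
- rack: Grey steel bench shelf under a wooden board, fixed. Right bay: tray; left bay: white cartons. Origin: bench level, inner face of the upturned front edge, middle of the tray bay; x into the shelf, y left. Steel floor 6 mm above the bench, x 0 to 272 mm. Board (underside 135 mm, top 151 mm up, bottles on it) and uprights begin at x = 80 mm; before that an open landing, fences 28 mm high, 153 apart.
- front_stop: The shelf's upturned grey front edge along its whole front, 3 mm thick, top 16 mm above the bench, fixed. Same origin and axes as rack; the tray's front face comes to rest against its face x = 0. Folded sheet: it should be pressed with no more than 20 N.
- catch_mid (a point): Midway between two white sprung rollers in the bay's side walls, 112 mm behind the front edge. The tray's side beads must be pulled over them: 15 to 21 N at the hook at 15 mm/s or slower (more if faster), against 2 to 6 N of plain sliding. The pull climbs from about 10 mm before the edge, then falls as the beads pass, 2 mm before it; then the rollers hold the tray out. One side may pass first.
- tray: Blue open steel tray, 130 mm long (x), 150 wide, 62 high, 0.4 to 0.9 kg, loose on the shelf floor; small parts fixed inside (up to 27 mm high in the front half). Origin: foot of the front wall's outer face, middle; x to its back, z up. Side beads 110 mm behind its front. Starts 115 to 135 mm behind the front edge, 35 to 55 mm inside the bay's mouth. Home: front face against the edge.
- tray_lip (a point): Top of the rolled lip of the tray's front wall, middle of its width, at (1.5, 0, 62) mm in the tray's frame, 68 mm above the bench. The lip is 8 mm thick and its inner side, where the hook pulls, is at x = 5.5 mm in the tray's frame; it overhangs the wall inside by 2.5 mm. It bends if the hook loads it with over 25 N.
- hook: Pull hook, 0.16 kg, loose. Origin: middle of the red handle (100 mm long, 22 wide, 24 high; black 30 mm square collar at x = 50 to 54 mm); x along it to the blade, z up. A flat steel bar 16 mm wide, 5 thick, at z = 0 runs to x = 160 mm; there a blade 5 mm thick, 50 mm wide, hangs down to z = -30 mm, its pulling face (toward the handle) at x = 155 mm.
- hook_grip (a point): Middle of the hook's red handle, to be gripped from above across its 22 mm width; 52 mm above the bench in the rest. Held 7 mm above the height of the lip's top, the bar clears the lip by 4.5 mm and the blade reaches 23 mm below it; at 41 mm the blade passes over the lip by 11 mm and the bar stays under the board.
- hook_blade (a point): Lower edge of the blade's pulling face, in the middle, at (155, 0, -30) mm in the hook's frame.
- rest_seat (a point): Where the handle's middle is when the hook lies in its rest, 52 mm above the bench; x points to where the blade hangs. Fixed rest: plywood base 185 x 56 mm, two blocks with pairs of steel pins leaning outward. Block 40 mm behind this point carries the handle (27 mm between pins, tips 9 mm above this point), block 100 mm ahead the bar (22 mm, tips 19 mm above). The hook starts within 4 mm.
- oil_bottle: Yellow oil bottle with a black cap, 42 mm across, 126 mm high, standing right of the shelf; origin at the centre of its foot. Bystander.
- grease: White jar with a black lid, 54 mm across, 70 mm high, standing in front of the shelf's left bay; origin at the centre of its foot. Bystander.
- bb_cup: Black toothed bearing cup, 47 mm across, 24 mm high, lying right of the hook's rest; origin at the centre of its underside. Bystander.

How it is judged:
By the outcome, as a careful person would: the job done as asked, in the order asked, and still so for the second after the job is handed in, with the robot touching nothing.
It also fails if it takes over 61 s, if anything falls off the work surface, if the arm or the gripper's body presses on something with over 40 N, if the wrist force passes 120 N, or if a joint passes its speed limit or range.

### The arm

A 7-joint arm with a two-finger parallel gripper is mounted at the origin on a cart in front of the work surface, level with it; the furniture and walls round the work are solid. World frame = base frame: x ahead of the robot, y to its left, z up, the work surface at z = 0. Lengths are in m, angles in rad, forces in N, time in s.
With the tool pointing down it reaches from about 0.425 to 0.875 m from the base axis. Payload 9.9 kg.
Tool frame: the origin (TCP) lies on the centre line of the jaws, within the pads' length; the fingertips stand env.nose_length ahead of it and the grasp point (between the pads) lies 3 mm ahead of it (env.nose_length is the distance from the TCP to the fingertips, in m); z points along the fingers, y is the direction in which the jaws open and shut (so a half turn about z gives the same grasp; the last joint's range is limited). The gripper opens to 85 mm and grips with 20 to 120 N. Pads are 22 mm wide; open, the fingers measure 114 mm over their backs; the gripper's body (76 mm by 85 mm) begins 54 mm behind the grasp point. The pads swing forward as they close: fully open they stand 13 mm farther back than shut.
Start: joints at [-1.296, 0.576, 0.025, 1.437, -0.015, 1.129, -0.057], TCP at [0.237, 0.632, 0.253] pointing down, gripper open.
Joint ranges: [-2.76, 2.76], [-0.34, 2.15], [-1.52, 1.57], [0.19, 2.46], [-1.09, 4.23], [0.17, 1.99], [-2.82, 2.82]. Speed limits (rad/s): [2.22, 2.22, 3.01, 3.01, 3.14, 3.14, 3.14].

### API

Orientations are given as [roll, pitch, yaw] about the fixed x, y, z axes, in that order (R = Rz(yaw) Ry(pitch) Rx(roll)).
In Python, from plant import env gives the robot as it stands.
- The arm moves only by the shell command python3 -m jog 'ROWS'. ROWS is JSON, a list of rows, each a list of 7 numbers: the gripper command: -1 is shut, 1 is fully open, values between are in proportion, then the shift along the world's x, y, z in mm, then the turn, a rotation vector about the world's x, y, z in rad. A call has exactly 8 rows; each row is the pose to reach, as a shift and turn from the pose commanded when the call began; what a row does not reach only later rows make up. A row lasts 1/8 s, in which the tool goes at most 62.5 mm and 10.7 degrees, less where a joint would pass 70% of its speed; a pose out of reach is approached as far as the arm can. A call with a gripper value outside its range is refused whole. The fingers move at their own pace and stop on an object; the grip force is fixed at half the most. Time passes only in rows, so rows that repeat a pose let the fingers close, or fill a call up. It gives the time, the measured TCP pose, the force and the opening at its end, in the units of the state.
- env.sense(): the state, without advancing time (a new reading comes with each control period).
- env.capture(name): name is "side" or "top" or "wrist"; returns a dict with "frame" (420x560x3 uint8, red, green, blue), "fx", "fy", "cx", "cy" (pixels), "rvec" (rotation vector, rad) and "tvec" (3), from world to camera coordinates, as OpenCV has them; the wrist camera has in their place "hand_eye" (4x4, takes a point from camera to tool coordinates, whose origin is the TCP and whose axes are the flange's). Camera axes: x right, y down, z forward; pixel columns grow to the right and rows downward; lengths in m; the calibration is good to about 2 mm. The wrist camera is an equidistant fisheye: a pixel r from the principal point sees the ray r / f radians off the axis. A picture is of the moment at which its call begins: read the wrist's pose just before it. There is no depth.
- env.finish_job(): hands the job in, once; it reports no verdict.
The state is a dict: "time": time; "qpos": joint angles; "dq": joint speeds; "joint_torque": joint torques, N m; "ee_pos": TCP position; "tool_rot": TCP orientation; "contact_force": force on the tool from outside, world axes, zero at the start; "ft_torque": the same for the moment, N m; "opening": finger opening in m.
Only numpy, scipy, OpenCV 4.12 (cv2) and the standard library are available. Lean on these libraries where they do the work, as an engineer would, in place of code of your own. Each camera call takes 0.05 s, during which the arm holds its last target.

## Working session

There is one attempt and no reset: what is moved stays moved. The work goes in short steps, Python scripts to look and compute and a shell command to move; the robot and the scene stay as the last step left them, time stands still between calls to the robot, and variables do not carry over. Pictures are saved under pics/ and viewed, and the job is handed in when it is done.

```bash
ls; mkdir -p pics
python3 - <<'E'
from plant import env
import cv2
s=env.sense();print({k:s[k] for k in('time','ee_pos','tool_rot','contact_force','opening')},env.nose_length)
for n in('side','top','wrist'):
    c=env.capture(n);cv2.imwrite(f'pics/{n}0.png',c['frame'][:,:,::-1]);print(n,{k:v for k,v in c.items() if k!='frame'})
E
```

```text
pics
{'time': 0.0, 'ee_pos': array([0.2368439 , 0.63161965, 0.25245288]), 'tool_rot': array([-3.13990752e+00,  7.53457601e-05,  2.78288249e+00]), 'contact_force': array([ 0.03579349,  0.25858363, -0.00382775]), 'opening': 0.08550798669584829} 0.022
side {'fx': 397.79342706723423, 'fy': 397.79342706723423, 'cx': 278.62742107924936, 'cy': 209.27830565428246, 'rvec': array([ 2.2150217 , -0.52251336,  0.27810104]), 'tvec': array([-0.55960761,  0.18203998,  0.73660007])}
top {'fx': 464.8524402155625, 'fy': 464.8524402155625, 'cx': 274.12538278578626, 'cy': 216.1908905416718, 'rvec': array([ 2.1445385 , -2.13164581,  0.10517943]), 'tvec': array([-0.06303656,  0.58464611,  1.15863099])}
wrist {'fx': 325.19226210127806, 'fy': 325.19226210127806, 'cx': 282.528197246277, 'cy': 211.42591340593725, 'hand_eye': array([[ 7.29303187e-05, -9.46783925e-01, -3.21869841e-01,
         8.22492324e-02],
       [ 9.99999974e-01, -4.31326781e-07,  2.27852010e-04,
         1.50067696e-04],
       [-2.15865451e-04, -3.21869849e-01,  9.46783900e-01,
        -1.19844059e-01],
       [ 0.00000000e+00,  0.00000000e+00,  0.00000000e+00,
         1.00000000e+00]])}
```

View pics/side0.png

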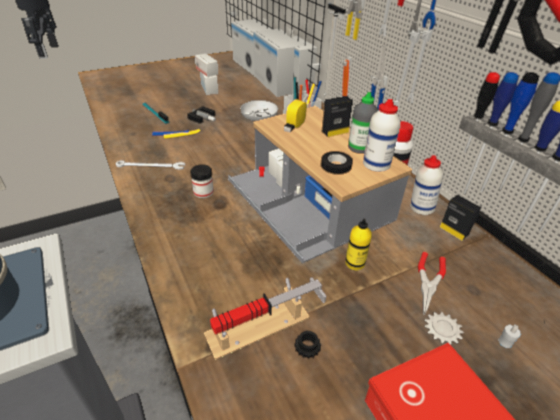

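View pics/top0.png

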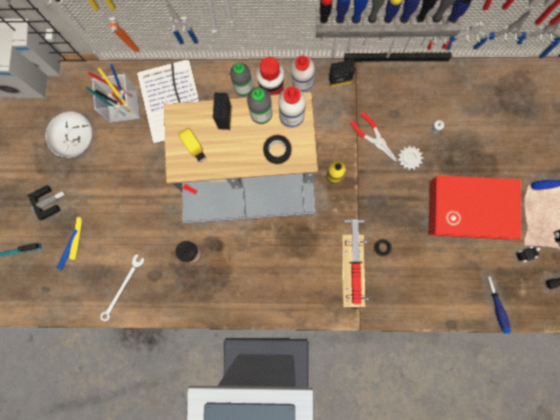

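View pics/wrist0.png

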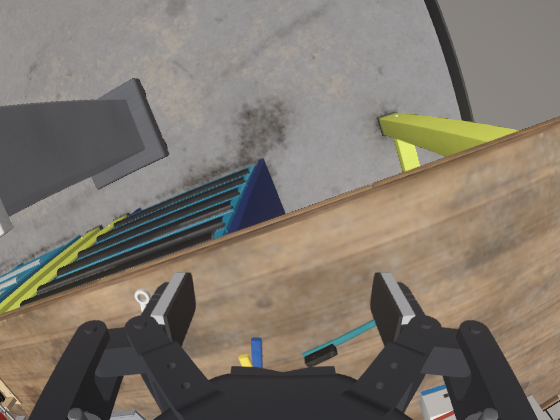

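Side: hook in its rest around (265,305), shelf front about (275,215), tray edge in shadow at (318,195). Top: hook from (357,300) to (355,222), shelf front edge on row ~215, tray bay columns ~245–315. Next come helpers and enlarged crops.

```bash
cat > h.py <<'E'
from plant import env
import cv2, numpy as np
from scipy.spatial.transform import Rotation as Ro
def cam(name):
    s=env.sense(); c=env.capture(name); c['name']=name
    K=np.array([[c['fx'],0,c['cx']],[0,c['fy'],c['cy']],[0,0,1]]); c['K']=K
    if name=='wrist':
        T=np.eye(4);T[:3,:3]=Ro.from_euler('xyz',s['tool_rot']).as_matrix();T[:3,3]=s['ee_pos']
        M=T@c['hand_eye']; c['R']=M[:3,:3]; c['o']=M[:3,3]
    else:
        R=cv2.Rodrigues(c['rvec'])[0]; c['R']=R.T; c['o']=-R.T@c['tvec']
    return c
def ray(c,u,v):
    x=np.array([(u-c['cx'])/c['fx'],(v-c['cy'])/c['fy']])
    if c['name']=='wrist':
        r=np.hypot(*x); d=np.array([*(x/r*np.sin(r)),np.cos(r)]) if r>0 else np.array([0,0,1.])
    else: d=np.array([*x,1]); d/=np.linalg.norm(d)
    return c['R']@d
def onz(c,u,v,z):
    d=ray(c,u,v); return c['o']+d*(z-c['o'][2])/d[2]
def tri(obs):
    A=0;b=0
    for c,u,v in obs:
        d=ray(c,u,v);P=np.eye(3)-np.outer(d,d);A=A+P;b=b+P@c['o']
    p=np.linalg.solve(A,b); e=[np.linalg.norm((np.eye(3)-np.outer(ray(c,u,v),ray(c,u,v)))@(p-c['o']))*1000 for c,u,v in obs]
    return p,np.round(e,1)
def proj(c,p):
    q=c['R'].T@(np.asarray(p)-c['o'])
    if c['name']=='wrist':
        t=np.arctan2(np.hypot(q[0],q[1]),q[2]);n=q[:2]/np.hypot(q[0],q[1]);return c['cx']+c['fx']*t*n[0],c['cy']+c['fy']*t*n[1]
    return c['cx']+c['fx']*q[0]/q[2],c['cy']+c['fy']*q[1]/q[2]
def crop(c,x0,y0,x1,y1,k,fn):
    im=cv2.resize(c['frame'][y0:y1,x0:x1,::-1],None,fx=k,fy=k,interpolation=cv2.INTER_CUBIC);cv2.imwrite('pics/'+fn,im)
E
python3 - <<'E'
from h import *
t=cam('top');s=cam('side')
crop(t,170,150,370,320,4,'t1.png') 
crop(s,190,130,390,280,4,'s1.png')
crop(s,190,250,350,370,5,'s2.png')
for n,u,v,z in [('edgeL',247,216,.016),('edgeR',314,214,.016),('hand',357,283,.052),('blade',355,222,.052),('jar',187,252,.07),('bot',337,171,.126),('cup',382,247,.02)]:
    print(n,onz(t,u,v,z).round(3))
print(t['o'],s['o'])
E
```

```text
edgeL [0.588 0.012 0.016]
edgeR [ 0.594 -0.163  0.016]
hand [ 0.417 -0.267  0.052]
blade [ 0.569 -0.264  0.052]
jar [0.49  0.156 0.07 ]
bot [ 0.683 -0.213  0.126]
cup [ 0.509 -0.337  0.02 ]
[ 0.42871534 -0.09926504  1.22252201] [ 0.27830568 -0.65125304  0.62232976]
```

View pics/t1.png

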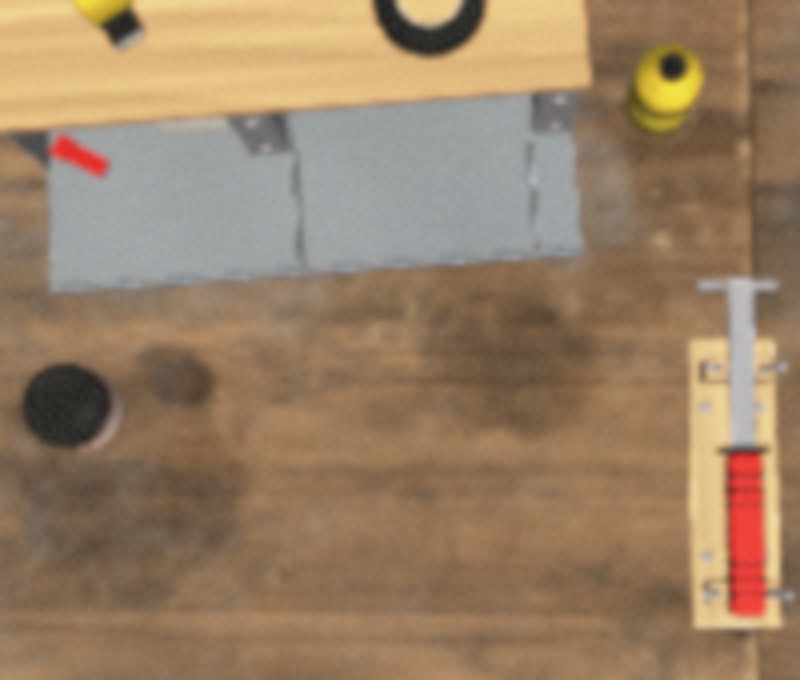

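View pics/s1.png

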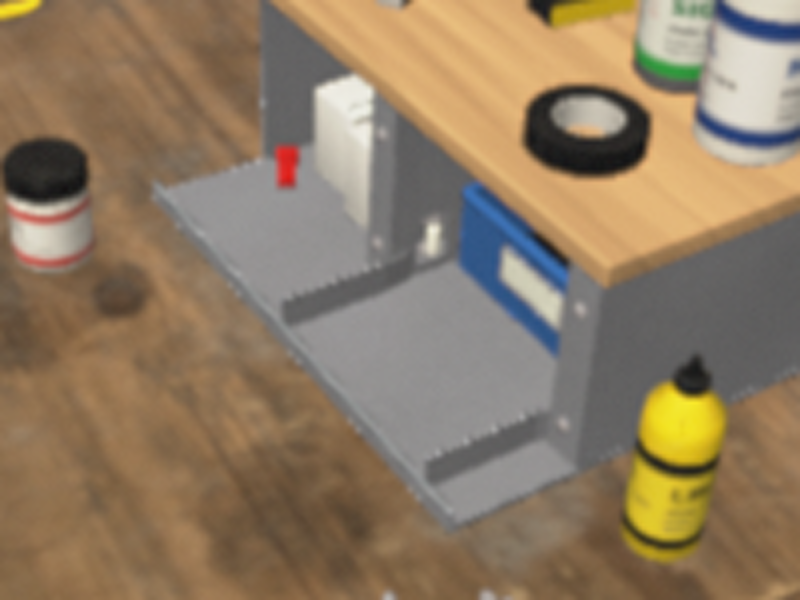

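View pics/s2.png

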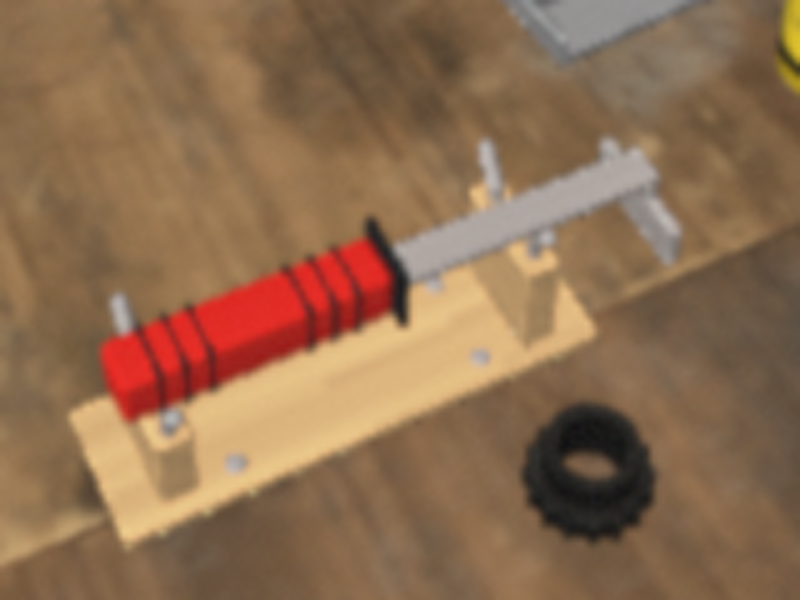

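```bash
python3 -m jog '[[1,30,-48,0,0,0,0.05],[1,60,-96,0,0,0,0.1],[1,90,-144,0,0,0,0.15],[1,120,-192,0,0,0,0.2],[1,150,-240,0,0,0,0.25],[1,180,-288,0,0,0,0.3],[1,210,-336,0,0,0,0.35],[1,235,-384,0,0,0,0.38]]' && python3 -m jog '[[1,0,-45,0,0,0,0],[1,0,-90,0,0,0,0],[1,0,-135,0,0,0,0],[1,0,-180,0,0,0,0],[1,0,-230,0,0,0,0],[1,0,-280,0,0,0,0],[1,0,-330,0,0,0,0],[1,0,-360,0,0,0,0]]'
python3 - <<'E'
from h import *
c=cam('wrist');cv2.imwrite('pics/w1.png',c['frame'][:,:,::-1]);np.save('w1.npy',c,allow_pickle=True)
s=env.sense();print(s['ee_pos'],s['tool_rot'],s['time'])
E
```

```text
time: 1.25
ee_pos: [0.473, 0.2462, 0.2534]
tool_rot: [3.141, 0.0, -3.12]
contact_force: [0.7, 0.9, -0.6]
opening: 0.0856
time: 2.25
ee_pos: [0.4716, -0.1147, 0.2534]
tool_rot: [-3.141, 0.0, -3.123]
contact_force: [-0.2, 0.8, -0.6]
opening: 0.0852
[ 0.47137394 -0.11817308  0.25351424] [-3.13892928e+00  3.18011597e-04 -3.12616634e+00] 2.3
```

View pics/w1.png

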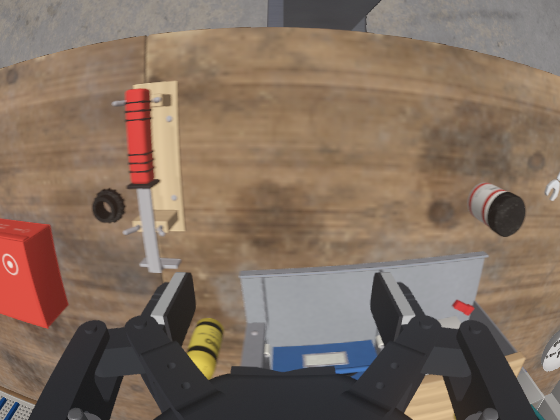

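This one wrist view shows the hook (handle 138,135; blade 160,265), the shelf front edge (row ~262–272), and the tray front with its pale label (323,357). I'll take it again now that the arm has settled, then again over the hook.

```bash
python3 - <<'E'
from h import *
import pickle
c=cam('wrist');pickle.dump(c,open('w1.pkl','wb'));s=env.sense();print(s['ee_pos'],s['time'],abs(s['dq']).max())
crop(c,220,240,420,390,4,'w1b.png')
E
python3 -m jog '[[1,-10,-30,0,0,0,0.01],[1,-20,-60,0,0,0,0.02],[1,-30,-90,0,0,0,0.03],[1,-40,-120,0,0,0,0.04],[1,-50,-145,0,0,0,0.05],[1,-52,-150,0,0,0,0.05],[1,-52,-150,0,0,0,0.05],[1,-52,-150,0,0,0,0.05]]'
python3 - <<'E'
from h import *
import pickle
c=cam('wrist');pickle.dump(c,open('w2.pkl','wb'));s=env.sense();print(s['ee_pos'],s['tool_rot'],s['time'],abs(s['dq']).max())
cv2.imwrite('pics/w2.png',c['frame'][:,:,::-1])
crop(c,200,40,400,340,2,'w2b.png')
E
```

```text
[ 0.47151242 -0.11576163  0.25338387] 2.35 0.057693020211206536
time: 3.35
ee_pos: [0.4206, -0.2607, 0.2532]
tool_rot: [3.141, 0.0, -3.069]
contact_force: [0.2, 0.3, 0.7]
opening: 0.0855
[ 0.42061639 -0.26078825  0.25327152] [ 3.14116619e+00  1.73798408e-04 -3.06864539e+00] 3.4 0.005949761685833527
```

View pics/w1b.png

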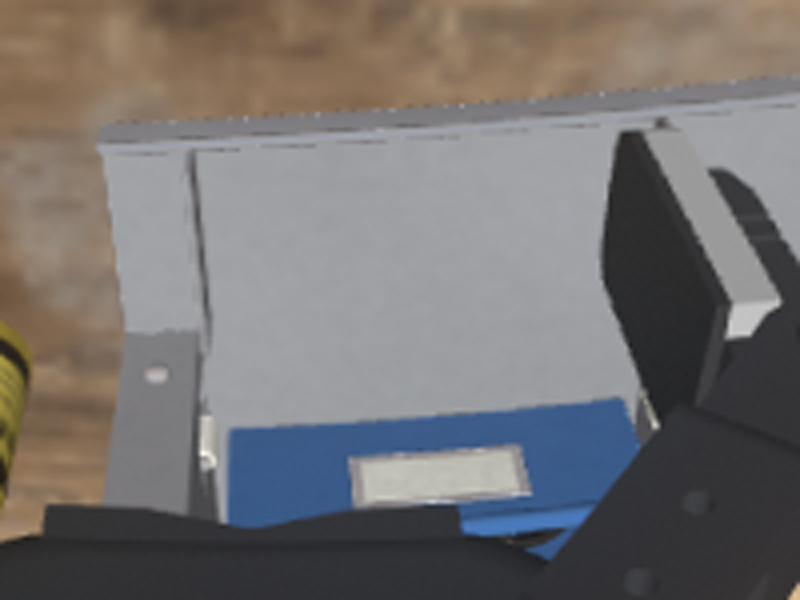

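View pics/w2.png

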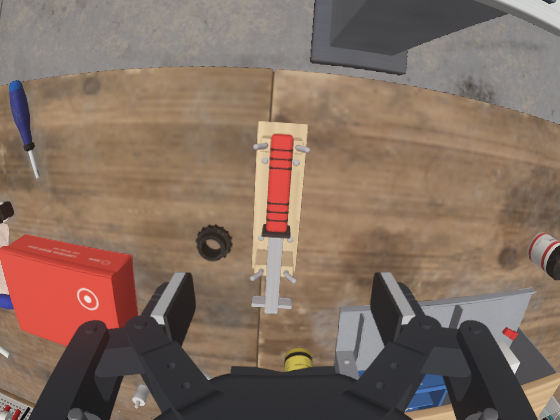

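```bash
python3 - <<'E'
from h import *
import pickle
c=pickle.load(open('w2.pkl','rb'));d=pickle.load(open('w1.pkl','rb'))
crop(c,230,115,330,255,4,'w2c.png');crop(c,230,215,330,325,4,'w2d.png');crop(d,90,70,200,200,4,'w1c.png')
E
cd pics; python3 -c "
import cv2,numpy as np
a=cv2.imread('w2c.png');b=cv2.imread('w2d.png')
h=max(a.shape[0],b.shape[0]);f=lambda i:np.vstack([i,np.zeros((h-i.shape[0],i.shape[1],3),np.uint8)])
cv2.imwrite('w2e.png',np.hstack([f(a),f(b)]))"
```

```text
(no output)
```

View pics/w2e.png

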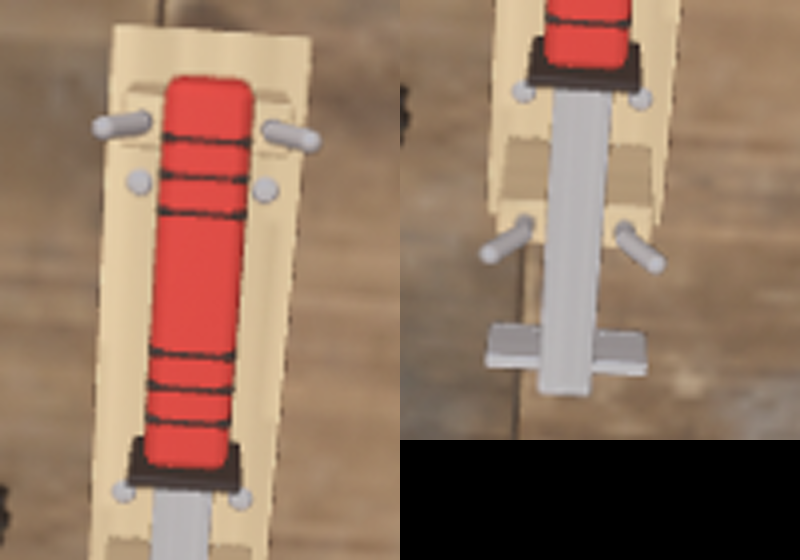

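View pics/w1c.png

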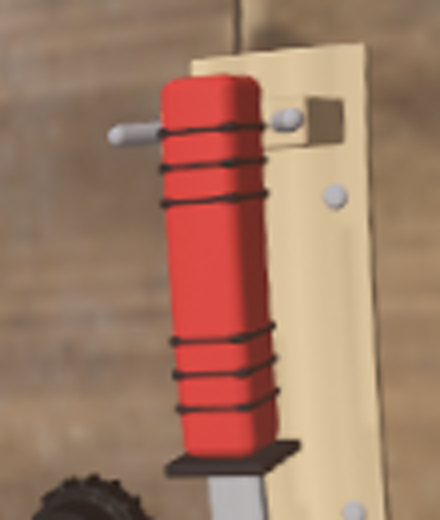

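Run:
```python
from h import *
import pickle
c=pickle.load(open('w2.pkl','rb'));d=pickle.load(open('w1.pkl','rb'))
f=lambda U,o:(U+.5)/4-.5+o
print('left edge bands')
for a,b in zip([(163,135),(160,175),(158,210),(150,350),(148,385),(146,420)],[(160,132),(161,168),(163,204),(171,342),(174,376),(178,408)]):
    p,e=tri([(c,f(a[0],230),f(a[1],115)),(d,f(b[0],90),f(b[1],70))]);print(p.round(4),e)
z=.064
print('top face w2, z=.064')
for n,U,V in [('backend',208,78),('front',186,467),('b3L',158,210),('b3R',247,216),('b4L',150,352),('b4R',235,356)]:
    print(n,onz(c,f(U,230),f(V,115),z).round(4))
for n,U,V in [('bar tip',163,394),('bar near collar',183,92)]:
    print(n,onz(c,f(U,230),f(V,215),.0545).round(4))
for n,U,V in [('bladeL',488,370),('bladeR',645,374)]: print(n,onz(c,f(U-400,230),f(V,215),.0495).round(4))
print('base corners z~.01')
for n,U,V in [('bl',113,24),('br',313,38)]: print(n,onz(c,f(U,230),f(V,115),.01).round(4))
print('pins tips')
for n,U,V,zz in [('hl',98,127,.061),('hr',315,141,.061),('fl',488-400,255+400,.071),('fr',657-400,264+400,.071)]: print(n,onz(c,f(U,230),f(V,115),zz).round(4))
# shelf from w1
g=lambda U,V:(f(U,220),f(V,240))
print('front edge top outer? z=.016')
for U,V in [(100,148),(440,122),(800,98)]: print(onz(d,*g(U,V),.016).round(4))
print('fence R top/inner', onz(d,*g(197,150),.006).round(4), onz(d,*g(197,150),.028).round(4), onz(d,*g(208,345),.006).round(4))
print('tray bottom front L/R', onz(d,*g(231,430),.006).round(4),onz(d,*g(622,400),.006).round(4))
print('tray lip', onz(d,*g(460,527),.068).round(4),onz(d,*g(590,508),.068).round(4))
print('label', onz(d,*g(440,475),.035).round(4))
```

```text
left edge bands
[ 0.3813 -0.2752  0.0614] [0. 0.]
[ 0.3908 -0.2752  0.0617] [0.3 0.3]
[ 0.3999 -0.2753  0.0611] [0. 0.]
[ 0.4358 -0.2751  0.0615] [0.2 0.2]
[ 0.445  -0.2751  0.0617] [0.1 0.1]
[ 0.4539 -0.2749  0.0617] [0.3 0.3]
top face w2, z=.064
backend [ 0.3665 -0.2655  0.064 ]
front [ 0.4655 -0.264   0.064 ]
b3L [ 0.3993 -0.2752  0.064 ]
b3R [ 0.3993 -0.2537  0.064 ]
b4L [ 0.4353 -0.275   0.064 ]
b4R [ 0.4349 -0.2538  0.064 ]
bar tip [ 0.5766 -0.2639  0.0545]
bar near collar [ 0.4767 -0.2642  0.0545]
bladeL [ 0.5732 -0.287   0.0495]
bladeR [ 0.5709 -0.2396  0.0495]
base corners z~.01
bl [ 0.358  -0.2925  0.01  ]
br [ 0.3579 -0.2371  0.01  ]
pins tips
hl [ 0.3805 -0.291   0.061 ]
hr [ 0.3801 -0.2386  0.061 ]
fl [ 0.5193 -0.2868  0.071 ]
fr [ 0.5186 -0.2413  0.071 ]
front edge top outer? z=.016
[ 0.599 -0.165  0.016]
[ 0.5879 -0.0577  0.016 ]
[0.5814 0.0643 0.016 ]
fence R top/inner [ 0.6047 -0.1346  0.006 ] [ 0.5918 -0.1337  0.028 ] [ 0.6865 -0.1311  0.006 ]
tray bottom front L/R [ 0.7283 -0.1226  0.006 ] [0.7172 0.0254 0.006 ]
tray lip [ 0.7176 -0.0453  0.068 ] [ 0.7115 -0.0013  0.068 ]
label [ 0.7246 -0.0477  0.035 ]
```

Run:
```python
from h import *
import pickle
t=cam('top');pickle.dump(t,open('t.pkl','wb'));s=cam('side');pickle.dump(s,open('s.pkl','wb'))
d=pickle.load(open('w1.pkl','rb'))
def fit(P):
    P=np.array(P);k=np.polyfit(P[:,1],P[:,0],1)
    for _ in range(3):
        r=P[:,0]-np.polyval(k,P[:,1]);P=P[abs(r)<max(2*r.std(),.0003)];k=np.polyfit(P[:,1],P[:,0],1)
    return k,len(P),np.std(P[:,0]-np.polyval(k,P[:,1]))
def sat(c): 
    return cv2.cvtColor(c['frame'],cv2.COLOR_RGB2HSV)[:,:,1].astype(float)
# front edge boundary wood(sat high)/grey(low)
for c,cols,r0,r1,up in [(t,range(188,311),200,230,False),(d,list(range(250,365)),250,285,True)]:
    S=sat(c);P0=[]
    for u in cols:
        col=S[r0:r1,u]; g=np.diff(cv2.GaussianBlur(col.reshape(-1,1),(1,3),0).ravel()); 
        g=-g if up else g
        i=int(np.argmax(g)); 
        j=i
        if 0<i<len(g)-1:
            den=g[i-1]-2*g[i]+g[i+1]; j=i+.5*(g[i-1]-g[i+1])/den if den else i
        v=r0+j+.5
        P0.append(onz(c,u,v,0.0))
    k,n,e=fit(P0);print(c['name'],'edge foot z=0: x at y=-.06',np.polyval(k,-.06),'yaw',-k[0],n,e)
# blue bottom
H=cv2.cvtColor(d['frame'],cv2.COLOR_RGB2HSV);m=(abs(H[:,:,0].astype(int)-107)<12)&(H[:,:,1]>120)&(H[:,:,2]>60)
P0=[]
for u in range(280,374):
    r=np.where(m[320:372,u])[0]
    if len(r): P0.append(onz(d,u,320+r[0]-.5,.006))
k,n,e=fit(P0);print('tray foot x at y=-.05',np.polyval(k,-.05),'yaw',-k[0],n,e)
r=np.where(m[320:372].any(0))[0];print('blue cols',r.min(),r.max())
```

```text
top edge foot z=0: x at y=-.06 0.5887762810897531 yaw 0.07825196550876945 122 0.0004412133710215032
wrist edge foot z=0: x at y=-.06 0.5907699280175792 yaw 0.07655841345212572 104 0.00014135907305150934
tray foot x at y=-.05 0.7227592289449302 yaw 0.077919035886553 93 0.0006395991760069485
blue cols 277 379
```

```bash
python3 -m jog '[[1,-4.5,-4,-40,0,0,-0.068],[1,-4.5,-4,-80,0,0,-0.068],[1,-4.5,-4,-120,0,0,-0.068],[1,-4.5,-4,-155,0,0,-0.068],[1,-4.5,-4,-180,0,0,-0.068],[1,-4.5,-4,-195,0,0,-0.068],[1,-4.5,-4,-198,0,0,-0.068],[1,-4.5,-4,-198,0,0,-0.068]]'
python3 - <<'E'
from h import *
s=env.sense();print(s['ee_pos'],s['tool_rot'],s['contact_force'],s['time'])
c=cam('wrist');cv2.imwrite('pics/w3.png',c['frame'][:,:,::-1])
import pickle
c=pickle.load(open('s.pkl','rb'));f=lambda U,o:(U+.5)/4-.5+o
for U,V in [(285,300),(428,465)]: print('fence tops',onz(c,f(U,190),f(V,130),.028).round(4))
for U,V in [(465,185),(568,262)]: print('lip',onz(c,f(U,190),f(V,130),.068).round(4))
for U,V in [(458,265),(552,348)]: print('foot',onz(c,f(U,190),f(V,130),.006).round(4))
E
```

```text
time: 4.5
ee_pos: [0.4159, -0.2661, 0.0558]
tool_rot: [-3.141, 0.001, -3.138]
contact_force: [-0.0, -0.6, -0.0]
opening: 0.0855
[ 0.41588752 -0.26610195  0.05578317] [-3.14125112e+00  6.56944484e-04 -3.13837557e+00] [-0.00262859 -0.57768048 -0.03277487] 4.5
fence tops [0.5896 0.0167 0.028 ]
fence tops [ 0.5986 -0.1416  0.028 ]
lip [0.7155 0.0257 0.068 ]
lip [ 0.7302 -0.0668  0.068 ]
foot [0.7155 0.0261 0.006 ]
foot [ 0.7256 -0.0687  0.006 ]
```

View pics/w3.png

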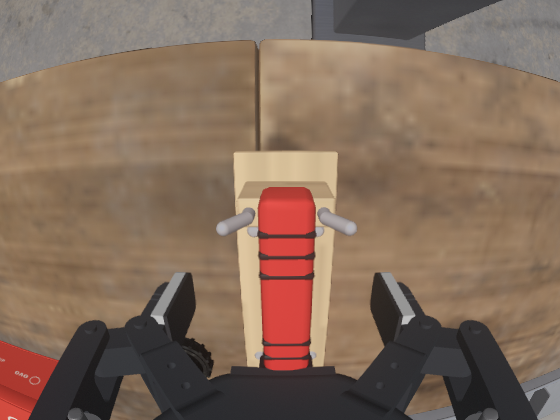

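The handle lies between the open jaws (columns 259–314, jaw centre about 282), with its pins clear of the fingers. I'll close now with a 1 mm centring shift.

```bash
python3 -m jog '[[1,0,1,0,0,0,0],[0,0,1,0,0,0,0.004],[-0.3,0,1,0,0,0,0.004],[-1,0,1,0,0,0,0.004],[-1,0,1,0,0,0,0.004],[-1,0,1,0,0,0,0.004],[-1,0,1,0,0,0,0.004],[-1,0,1,0,0,0,0.004]]'
python3 - <<'E'
from h import *
s=env.sense();print(s['ee_pos'],s['tool_rot'],s['contact_force'],s['ft_torque'],s['opening'],s['time'])
E
```

```text
time: 5.55
ee_pos: [0.4155, -0.265, 0.0555]
tool_rot: [-3.141, 0.0, -3.134]
contact_force: [-1.2, 0.5, 5.5]
opening: 0.021
[ 0.41554853 -0.26502442  0.05546192] [-3.14147515e+00  1.63946185e-04 -3.13431836e+00] [-1.19703326  0.50464004  5.53024321] [0.06465284 0.17130848 0.06755447] 0.020969660912009806 5.55
```

```bash
python3 -m jog '[[-1,0,0,8,0,0,0],[-1,0,0,20,0,0,0],[-1,0,0,35,0,0,0],[-1,0,0,50,0,0,0],[-1,0,0,62,0,0,0],[-1,10,20,65,0,0,0.01],[-1,20,45,65,0,0,0.02],[-1,28,70,65,0,0,0.03]]' && python3 -m jog '[[-1,8,28,0,0,0,0.01],[-1,16,56,0,0,0,0.02],[-1,24,84,0,0,0,0.03],[-1,32,108,0,0,0,0.04],[-1,38,123,0,0,0,0.04],[-1,40,128.5,0,0,0,0.04],[-1,40,128.5,0,0,0,0.04],[-1,40,128.5,0,0,0,0.04]]'
python3 - <<'E'
from h import *
import pickle
c=cam('wrist');cv2.imwrite('pics/w4.png',c['frame'][:,:,::-1]);s=env.sense();print(s['ee_pos'],s['tool_rot'],s['contact_force'],s['opening'],s['time'])
pickle.dump(c,open('w4.pkl','wb'))
c=cam('side');pickle.dump(c,open('s4.pkl','wb'));crop(c,190,130,390,280,4,'s4.png')
E
```

```text
time: 6.55
ee_pos: [0.4439, -0.1943, 0.1208]
tool_rot: [-3.141, 0.0, -3.104]
contact_force: [0.5, 0.4, -1.6]
opening: 0.0211
time: 7.55
ee_pos: [0.4832, -0.0675, 0.1203]
tool_rot: [-3.141, -0.0, -3.066]
contact_force: [-0.0, 0.3, -1.1]
opening: 0.0209
[ 0.48321015 -0.06744519  0.12034346] [-3.14121705e+00 -1.99551276e-04 -3.06589475e+00] [ 0.33117865  0.69605427 -1.0125988 ] 0.021196344175672482 7.6
```

View pics/w4.png

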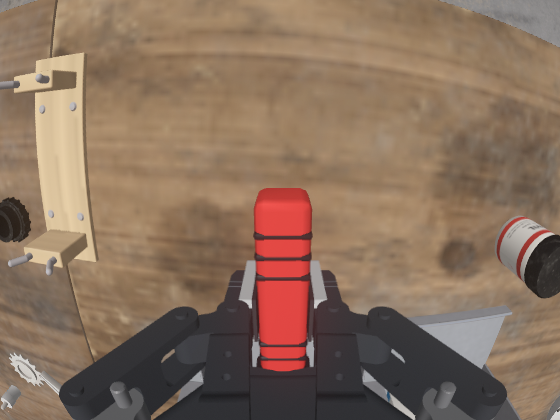

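View pics/s4.png

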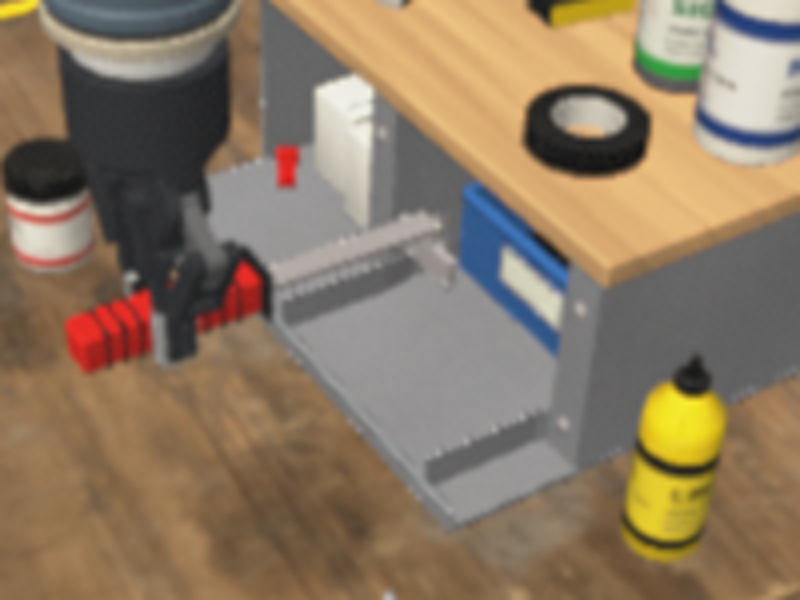

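Run:
```python
from h import *
import pickle
c=pickle.load(open('s4.pkl','rb'))
o=np.array([.4837,-.067,.1168]);y=.0757;X=np.array([np.cos(y),np.sin(y),0]);Y=np.array([-X[1],X[0],0]);Z=np.array([0,0,1])
for n,a in [('tip top R',(160,-8,2.5)),('tip top L',(160,8,2.5)),('blade low R near',(155,-25,-30)),('blade low R far',(160,-25,-30)),('handle end top R',(-50,-11,12)),('handle end bot R',(-50,-11,-12)),('handle end top L',(-50,11,12))]:
    u,v=proj(c,o+(np.array(a)/1000)@np.array([X,Y,Z]));print(n,round((u-190+.5)*4-.5),round((v-130+.5)*4-.5))
```

```text
tip top R 439 224
tip top L 423 209
blade low R near 445 292
blade low R far 453 289
handle end top R 78 340
handle end bot R 82 378
handle end top L 59 315
```

```bash
python3 -m jog '[[-1,0,0,-4,0,0,0],[-1,10,0.8,-8,0,0,0],[-1,28,2.2,-8,0,0,0],[-1,48,3.8,-8,0,0,0],[-1,68,5.3,-8,0,0,0],[-1,86,6.8,-8,0,0,0],[-1,98,7.7,-8,0,0,0],[-1,103,8,-8,0,0,0]]'
python3 - <<'E'
from h import *
import pickle
s=env.sense();print(s['ee_pos'],s['tool_rot'],s['contact_force'],s['opening'],s['time'])
c=cam('side');pickle.dump(c,open('s5.pkl','wb'));crop(c,190,130,390,280,4,'s5.png')
s=env.sense();print(s['ee_pos'],s['tool_rot'],s['contact_force'],s['opening'],s['time'])
E
```

```text
time: 8.65
ee_pos: [0.5871, -0.0584, 0.1119]
tool_rot: [-3.142, -0.0, -3.064]
contact_force: [-0.4, 0.1, -1.4]
opening: 0.0208
[ 0.58708457 -0.05837021  0.11190136] [-3.14157333e+00 -2.35781048e-04 -3.06418697e+00] [-0.37476778  0.07875973 -1.38936299] 0.020778398702392606 8.65
[ 0.58726957 -0.05837915  0.11198986] [-3.14155690e+00  6.43162916e-05 -3.06425078e+00] [ 1.48186767  0.4639131  -1.32839493] 0.021324887589609622 8.7
```

View pics/s5.png

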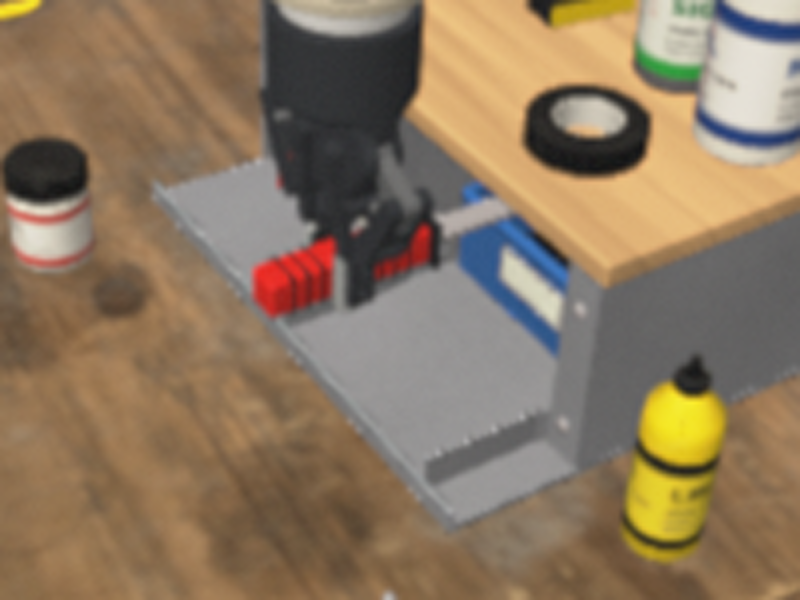

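```bash
python3 -m jog '[[-1,0,0,-5,0,0,0],[-1,0,0,-10,0,0,0],[-1,0,0,-16,0,0,0],[-1,0,0,-22,0,0,0],[-1,0,0,-27,0,0,0],[-1,0,0,-31,0,0,0],[-1,0,0,-33,0,0,0],[-1,0,0,-33,0,0,0]]'
python3 - <<'E'
from h import *
s=env.sense();print(s['ee_pos'],s['tool_rot'],s['contact_force'],s['opening'],s['time'])
c=cam('side');crop(c,190,130,390,280,4,'s6.png')
E
```

```text
time: 9.7
ee_pos: [0.5865, -0.0585, 0.0792]
tool_rot: [-3.142, -0.0, -3.064]
contact_force: [-0.1, 0.1, -0.3]
opening: 0.0214
[ 0.58648563 -0.05848611  0.07921121] [-3.14157102e+00 -1.46451537e-04 -3.06438793e+00] [-0.09426461  0.09615644 -0.34447216] 0.021386872895031835 9.7
```

View pics/s6.png

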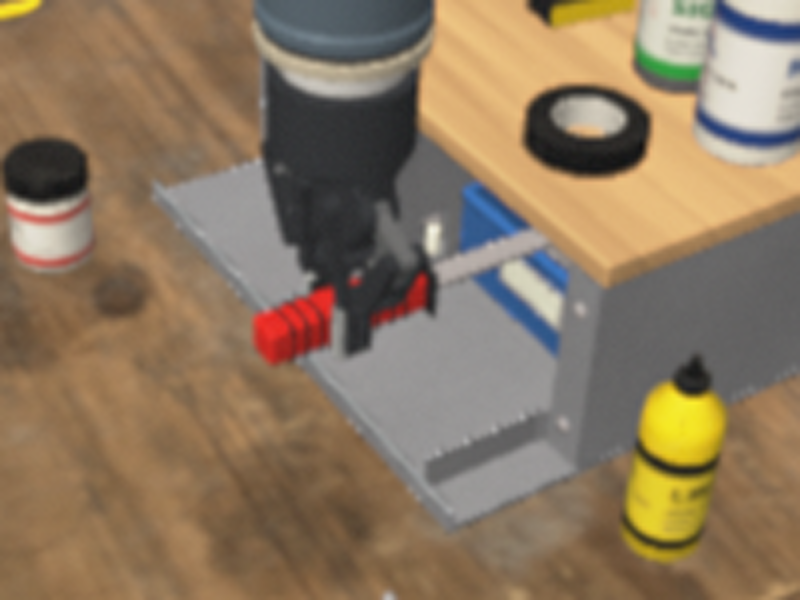

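Bar lies just over the lip, with no contact force. I'll begin the pull, keeping every row under 15 mm/s.

```bash
python3 -m jog '[[-1,-1.5,-0.1,0,0,0,0],[-1,-3,-0.2,0,0,0,0],[-1,-4.5,-0.35,0,0,0,0],[-1,-6,-0.5,0,0,0,0],[-1,-7.5,-0.6,0,0,0,0],[-1,-9,-0.7,0,0,0,0],[-1,-10.5,-0.8,0,0,0,0],[-1,-12,-0.9,0,0,0,0]]' && python3 -m jog '[[-1,-1,-0.1,0,0,0,0],[-1,-2,-0.2,0,0,0,0],[-1,-3,-0.25,0,0,0,0],[-1,-4,-0.3,0,0,0,0],[-1,-5,-0.4,0,0,0,0],[-1,-6,-0.5,0,0,0,0],[-1,-7,-0.55,0,0,0,0],[-1,-8,-0.6,0,0,0,0]]'
```

```text
time: 10.75
ee_pos: [0.5744, -0.0594, 0.0793]
tool_rot: [-3.142, 0.0, -3.064]
contact_force: [-0.6, -0.5, -1.8]
opening: 0.0213
time: 11.75
ee_pos: [0.5669, -0.06, 0.0794]
tool_rot: [-3.141, 0.001, -3.064]
contact_force: [2.8, 0.6, -2.5]
opening: 0.021
```

Contact: about 2.8 N of sliding. I'll go on at 14 mm/s.

```bash
R='python3 -m jog'; python3 -m jog '[[-1,-1.75,-0.13,0,0,0,0],[-1,-3.5,-0.27,0,0,0,0],[-1,-5.25,-0.4,0,0,0,0],[-1,-7,-0.54,0,0,0,0],[-1,-8.75,-0.67,0,0,0,0],[-1,-10.5,-0.81,0,0,0,0],[-1,-12.25,-0.94,0,0,0,0],[-1,-14,-1.08,0,0,0,0]]' && python3 -m jog '[[-1,-1.75,-0.13,0,0,0,0],[-1,-3.5,-0.27,0,0,0,0],[-1,-5.25,-0.4,0,0,0,0],[-1,-7,-0.54,0,0,0,0],[-1,-8.75,-0.67,0,0,0,0],[-1,-10.5,-0.81,0,0,0,0],[-1,-12.25,-0.94,0,0,0,0],[-1,-14,-1.08,0,0,0,0]]'
python3 - <<'E'
from h import *
c=cam('side');crop(c,190,130,390,280,4,'s7.png')
E
```

```text
time: 12.75
ee_pos: [0.5524, -0.0611, 0.0793]
tool_rot: [-3.142, 0.0, -3.064]
contact_force: [3.6, 0.2, -1.9]
opening: 0.0208
time: 13.75
ee_pos: [0.5384, -0.0622, 0.0793]
tool_rot: [-3.142, -0.0, -3.064]
contact_force: [3.3, -0.1, -2.0]
opening: 0.0215
```

View pics/s7.png

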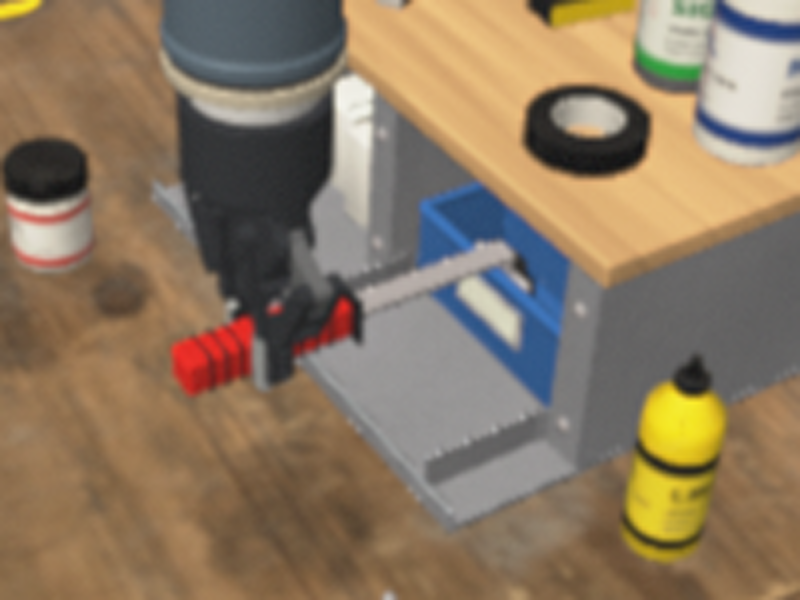

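The tray follows squarely, with the blade behind its lip. I'll run on through the plain sliding stretch.

```bash
python3 -m jog '[[-1,-1.75,-0.13,0,0,0,0],[-1,-3.5,-0.27,0,0,0,0],[-1,-5.25,-0.4,0,0,0,0],[-1,-7,-0.54,0,0,0,0],[-1,-8.75,-0.67,0,0,0,0],[-1,-10.5,-0.81,0,0,0,0],[-1,-12.25,-0.94,0,0,0,0],[-1,-14,-1.08,0,0,0,0]]' && python3 -m jog '[[-1,-1.75,-0.13,0,0,0,0],[-1,-3.5,-0.27,0,0,0,0],[-1,-5.25,-0.4,0,0,0,0],[-1,-7,-0.54,0,0,0,0],[-1,-8.75,-0.67,0,0,0,0],[-1,-10.5,-0.81,0,0,0,0],[-1,-12.25,-0.94,0,0,0,0],[-1,-14,-1.08,0,0,0,0]]'  && python3 -m jog '[[-1,-1.75,-0.13,0,0,0,0],[-1,-3.5,-0.27,0,0,0,0],[-1,-5.25,-0.4,0,0,0,0],[-1,-7,-0.54,0,0,0,0],[-1,-8.75,-0.67,0,0,0,0],[-1,-10.5,-0.81,0,0,0,0],[-1,-12.25,-0.94,0,0,0,0],[-1,-14,-1.08,0,0,0,0]]'
```

```text
time: 14.8
ee_pos: [0.5244, -0.0633, 0.0793]
tool_rot: [-3.142, 0.0, -3.064]
contact_force: [3.6, 1.0, -1.5]
opening: 0.021
time: 15.8
ee_pos: [0.5104, -0.0643, 0.0793]
tool_rot: [-3.142, 0.0, -3.064]
contact_force: [4.1, 0.2, -2.1]
opening: 0.0211
time: 16.8
ee_pos: [0.4964, -0.0654, 0.0793]
tool_rot: [-3.142, -0.0, -3.064]
contact_force: [4.4, 0.4, -1.8]
opening: 0.0212
```

```bash
python3 -m jog '[[-1,-1.75,-0.13,0,0,0,0],[-1,-3.5,-0.27,0,0,0,0],[-1,-5.25,-0.4,0,0,0,0],[-1,-7,-0.54,0,0,0,0],[-1,-8.75,-0.67,0,0,0,0],[-1,-10.5,-0.81,0,0,0,0],[-1,-12.25,-0.94,0,0,0,0],[-1,-14,-1.08,0,0,0,0]]' && python3 -m jog '[[-1,-1.75,-0.13,0,0,0,0],[-1,-3.5,-0.27,0,0,0,0],[-1,-5.25,-0.4,0,0,0,0],[-1,-7,-0.54,0,0,0,0],[-1,-8.75,-0.67,0,0,0,0],[-1,-10.5,-0.81,0,0,0,0],[-1,-12,-0.94,0,0,0,0],[-1,-13,-1,0,0,0,0]]'
python3 - <<'E'
from h import *
import pickle
c=cam('side');crop(c,190,150,390,300,4,'s8.png')
c=cam('top');crop(c,230,160,330,235,8,'t8.png')
pickle.dump(c,open('t8.pkl','wb'))
E
```

```text
time: 17.8
ee_pos: [0.4824, -0.0664, 0.0793]
tool_rot: [3.142, -0.0, -3.064]
contact_force: [4.0, 0.2, -2.6]
opening: 0.021
time: 18.8
ee_pos: [0.4694, -0.0675, 0.0793]
tool_rot: [-3.142, -0.0, -3.064]
contact_force: [3.6, 1.1, -2.0]
opening: 0.0214
```

View pics/s8.png

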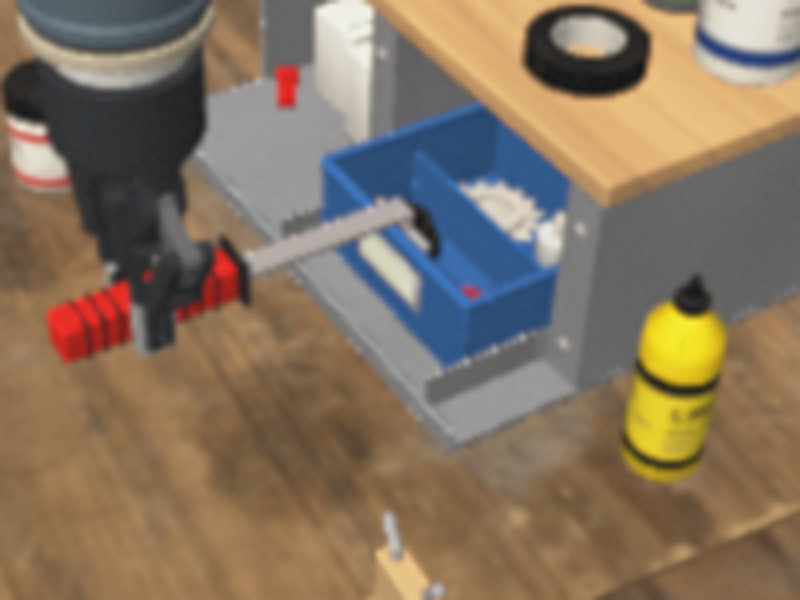

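View pics/t8.png

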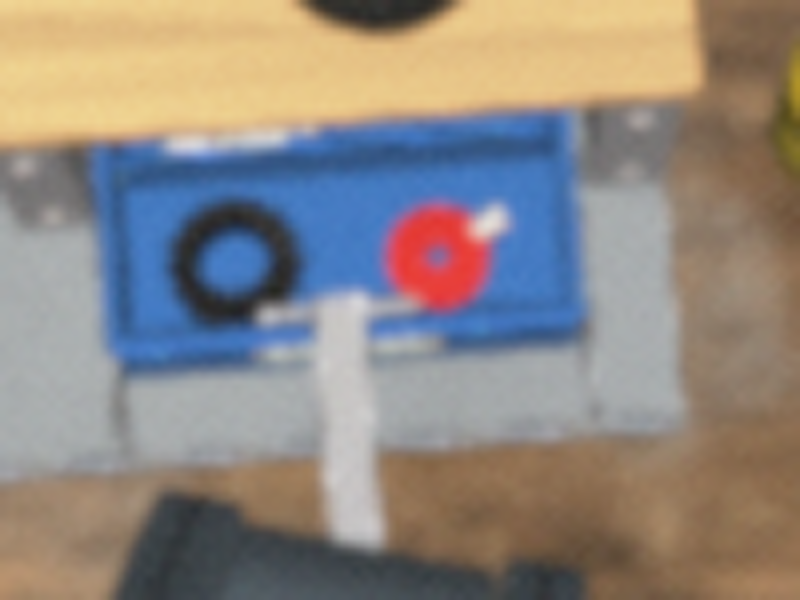

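Tray about 26 mm from the edge by the hook's position, standing square. The steps get smaller from here.

```bash
python3 -m jog '[[-1,-1.5,-0.12,0,0,0,0],[-1,-3,-0.23,0,0,0,0],[-1,-4.5,-0.35,0,0,0,0],[-1,-6,-0.46,0,0,0,0],[-1,-7.5,-0.58,0,0,0,0],[-1,-9,-0.7,0,0,0,0],[-1,-10.5,-0.8,0,0,0,0],[-1,-12,-0.92,0,0,0,0]]' && python3 -m jog '[[-1,-0.7,-0.05,0,0,0,0],[-1,-1.4,-0.1,0,0,0,0],[-1,-2.1,-0.16,0,0,0,0],[-1,-2.8,-0.2,0,0,0,0],[-1,-3.5,-0.27,0,0,0,0],[-1,-4.2,-0.32,0,0,0,0],[-1,-4.9,-0.38,0,0,0,0],[-1,-5.6,-0.43,0,0,0,0]]'
```

```text
time: 19.9
ee_pos: [0.4574, -0.0684, 0.0793]
tool_rot: [-3.142, -0.0, -3.064]
contact_force: [3.6, 0.4, -1.6]
opening: 0.0211
time: 20.9
ee_pos: [0.4519, -0.0688, 0.0793]
tool_rot: [-3.142, 0.0, -3.064]
contact_force: [4.2, 0.6, -2.1]
opening: 0.0214
```

```bash
python3 -m jog '[[-1,-0.5,-0.04,0,0,0,0],[-1,-1,-0.08,0,0,0,0],[-1,-1.5,-0.12,0,0,0,0],[-1,-2,-0.15,0,0,0,0],[-1,-2.5,-0.19,0,0,0,0],[-1,-3,-0.23,0,0,0,0],[-1,-3.5,-0.27,0,0,0,0],[-1,-4,-0.31,0,0,0,0]]'
```

```text
time: 21.9
ee_pos: [0.4502, -0.069, 0.0796]
tool_rot: [-3.141, 0.004, -3.064]
contact_force: [11.3, 1.0, -5.5]
opening: 0.0212
```

```bash
python3 -m jog '[[-1,-0.25,-0.02,0,0,0,0],[-1,-0.5,-0.04,0,0,0,0],[-1,-0.75,-0.06,0,0,0,0],[-1,-1,-0.08,0,0,0,0],[-1,-1.25,-0.1,0,0,0,0],[-1,-1.5,-0.12,0,0,0,0],[-1,-1.75,-0.14,0,0,0,0],[-1,-2,-0.15,0,0,0,0]]'
```

```text
time: 22.9
ee_pos: [0.45, -0.0691, 0.0798]
tool_rot: [-3.141, 0.007, -3.064]
contact_force: [14.6, 1.1, -6.4]
opening: 0.0211
```

```bash
python3 -m jog '[[-1,-0.2,-0.02,0,0,0,0],[-1,-0.4,-0.03,0,0,0,0],[-1,-0.6,-0.05,0,0,0,0],[-1,-0.8,-0.06,0,0,0,0],[-1,-1,-0.08,0,0,0,0],[-1,-1.2,-0.1,0,0,0,0],[-1,-1.4,-0.11,0,0,0,0],[-1,-1.5,-0.12,0,0,0,0]]'
python3 - <<'E'
from h import *
c=cam('side');crop(c,190,150,390,300,4,'s9.png')
c=cam('top');crop(c,230,160,330,235,8,'t9.png')
E
```

```text
time: 23.9
ee_pos: [0.4497, -0.0691, 0.0801]
tool_rot: [-3.14, 0.01, -3.063]
contact_force: [18.4, 2.2, -6.9]
opening: 0.0214
```

View pics/s9.png

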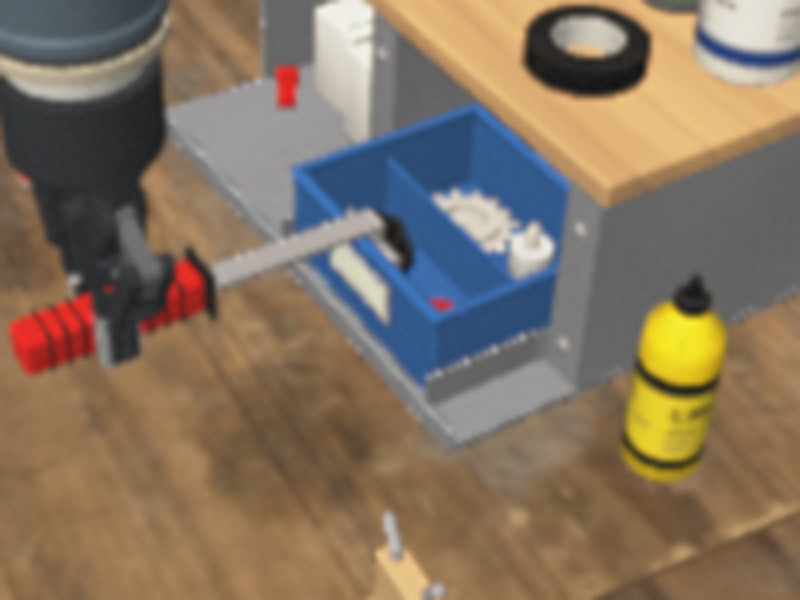

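View pics/t9.png

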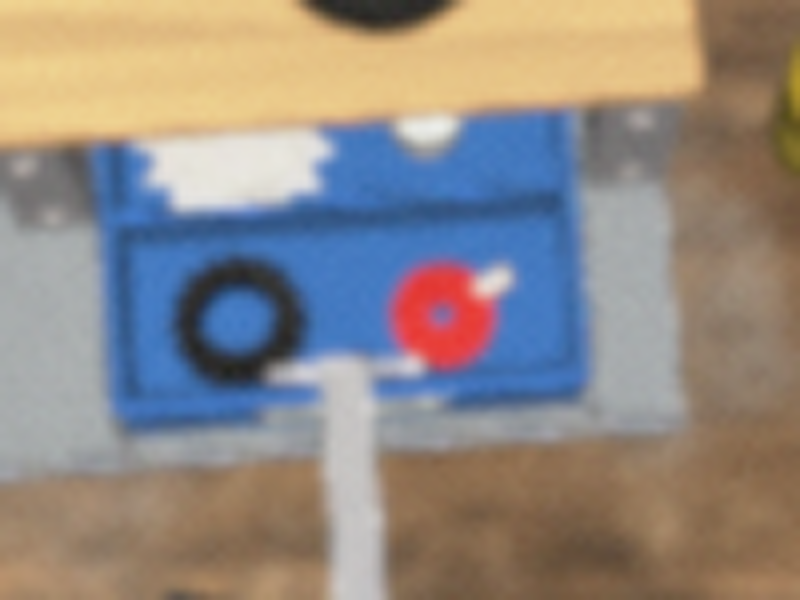

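```bash
cat > lip.py <<'E'
from h import *
def lip(c):
    H=cv2.cvtColor(c['frame'],cv2.COLOR_RGB2HSV).astype(int);m=(abs(H[:,:,0]-107)<14)&(H[:,:,1]>110)
    P=[];Q=[];S=H[:,:,1]
    for u in list(range(247,262))+list(range(287,301)):
        r=np.where(m[180:222,u])[0]
        if len(r)==0: continue
        v0=180+r[-1]; a=S[v0-3:v0+5,u].astype(float); th=(a[0]+a[-1])/2
        i=np.where(a>th)[0][-1]; v=v0-3+i+((a[i]-th)/(a[i]-a[i+1]) if i+1<len(a) else 0)
        P.append(onz(c,u,v,.064)); 
        w=S[v0+3:232,u].astype(float); 
    P=np.array(P); O=np.array([.593,-.058]);y=.0772;X=np.array([np.cos(y),np.sin(y)]);Yv=np.array([-X[1],X[0]])
    rx=(P[:,:2]-O)@X*1000;ry=(P[:,:2]-O)@Yv*1000
    k=np.polyfit(ry,rx,1);print('lip front rack x at y=0: %.1f slope %.4f std %.2f'%(k[1],k[0],np.std(rx-np.polyval(k,ry))),'expected at home about -2.5')
if __name__=='__main__':
    import pickle
    lip(pickle.load(open('t8.pkl','rb'))); lip(cam('top'))
    s=env.sense();print(s['contact_force'],s['ee_pos'],s['time'])
E
python3 lip.py
```

```text
lip front rack x at y=0: 18.9 slope -0.0005 std 0.23 expected at home about -2.5
lip front rack x at y=0: 0.3 slope 0.0003 std 0.22 expected at home about -2.5
[19.31247651  1.79320199 -6.46729294] [ 0.44970569 -0.06914413  0.08011649] 24.05
```

The top view puts the tray front 6–9 mm from the edge, and the side view shows a strip of floor still between them. So the load comes from the catch and not from the edge. I'll creep on.

```bash
python3 -m jog '[[-1,-0.1,-0.01,0,0,0,0],[-1,-0.2,-0.02,0,0,0,0],[-1,-0.3,-0.02,0,0,0,0],[-1,-0.4,-0.03,0,0,0,0],[-1,-0.5,-0.04,0,0,0,0],[-1,-0.6,-0.05,0,0,0,0],[-1,-0.7,-0.05,0,0,0,0],[-1,-0.8,-0.06,0,0,0,0]]'
```

```text
time: 25.05
ee_pos: [0.4494, -0.0692, 0.0802]
tool_rot: [-3.14, 0.01, -3.063]
contact_force: [19.8, 2.7, -7.3]
opening: 0.0214
```

```bash
python3 -m jog '[[-1,0,0,-0.4,0,0,0],[-1,0,0,-0.8,0,0,0],[-1,0,0,-1.2,0,0,0],[-1,-0.1,-0.01,-1.2,0,0,0],[-1,-0.2,-0.02,-1.2,0,0,0],[-1,-0.3,-0.02,-1.2,0,0,0],[-1,-0.4,-0.03,-1.2,0,0,0],[-1,-0.5,-0.04,-1.2,0,0,0]]';python3 - <<'E'
from h import *
s=env.sense();print(s['ft_torque'],s['contact_force'],s['ee_pos'])
c=cam('side');crop(c,260,190,330,250,10,'s10.png')
E
```

```text
time: 26.05
ee_pos: [0.4493, -0.0692, 0.0792]
tool_rot: [-3.14, 0.011, -3.063]
contact_force: [18.9, 2.4, -5.7]
opening: 0.021
[ 0.45642358 -3.55466613  0.06385658] [18.93147552  2.38460926 -5.73286973] [ 0.44930441 -0.06924555  0.07919335]
```

View pics/s10.png

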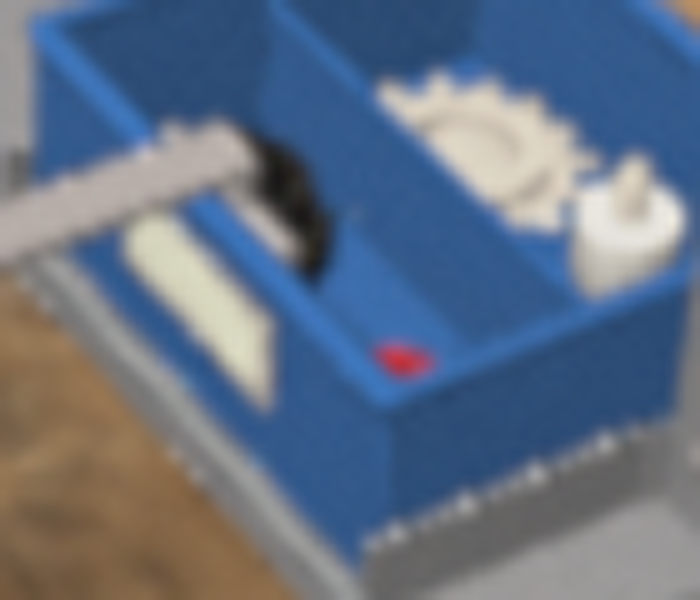

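Run:
```python
from h import *
s=cam('side');t=cam('top')
import pickle; pickle.dump((s,t),open('st.pkl','wb'))
O=np.array([.593,-.058,0]);y=.0772;X=np.array([np.cos(y),np.sin(y),0]);Y=np.array([-X[1],X[0],0]);Z=np.array([0,0,1])
def P(c,x,yy,z,ox,oy,k):
    u,v=proj(c,O+(x*X+yy*Y+z*Z)/1000);return round((u-ox+.5)*k-.5),round((v-oy+.5)*k-.5)
for yy in(-60,-70):
  print('side y',yy,'edge outer foot',P(s,-3,yy,0,260,190,10),'outer top',P(s,-3,yy,16,260,190,10),'inner top',P(s,0,yy,16,260,190,10))
  for d in (0,2,4,6,8): print('  d',d,'foot',P(s,d,yy,6,260,190,10),'lip top front',P(s,d-2.5,yy,66,260,190,10),'lip inner top',P(s,d+3,yy,68,260,190,10))
print('corner foot y=-75', [P(s,d,-75,6,260,190,10) for d in(0,4,8)],'lip corner',[P(s,d,-75,68,260,190,10) for d in(0,4,8)])
crop(t,245,190,305,230,13,'t10.png')
for yy in(-55,):
  print('top: edge outer foot',P(t,-3,yy,0,245,190,13),'outer top',P(t,-3,yy,16,245,190,13),'inner top',P(t,0,yy,16,245,190,13))
  for d in (0,2,4,6,8): print('  d',d,'foot',P(t,d,yy,6,245,190,13),'lip top front',P(t,d-2.5,yy,64,245,190,13),'lip inner',P(t,d+5.5,yy,64,245,190,13))
```

```text
side y -60 edge outer foot (296, 591) outer top (299, 539) inner top (311, 534)
  d 0 foot (309, 567) lip top front (311, 367) lip inner top (333, 351)
  d 2 foot (316, 564) lip top front (319, 364) lip inner top (341, 348)
  d 4 foot (324, 561) lip top front (327, 361) lip inner top (349, 345)
  d 6 foot (332, 557) lip top front (335, 357) lip inner top (357, 342)
  d 8 foot (339, 554) lip top front (343, 354) lip inner top (365, 338)
side y -70 edge outer foot (321, 620) outer top (324, 567) inner top (336, 562)
  d 0 foot (334, 595) lip top front (337, 395) lip inner top (360, 379)
  d 2 foot (341, 592) lip top front (345, 392) lip inner top (368, 376)
  d 4 foot (349, 589) lip top front (353, 388) lip inner top (376, 372)
  d 6 foot (357, 585) lip top front (361, 385) lip inner top (384, 369)
  d 8 foot (364, 582) lip top front (369, 382) lip inner top (392, 366)
corner foot y=-75 [(346, 609), (362, 603), (377, 596)] lip corner [(361, 398), (377, 391), (393, 385)]
top: edge outer foot (653, 327) outer top (654, 316) inner top (653, 301)
  d 0 foot (653, 308) lip top front (657, 280) lip inner (654, 239)
  d 2 foot (652, 298) lip top front (656, 269) lip inner (653, 229)
  d 4 foot (651, 289) lip top front (655, 259) lip inner (652, 219)
  d 6 foot (650, 279) lip top front (655, 249) lip inner (652, 208)
  d 8 foot (650, 269) lip top front (654, 239) lip inner (651, 198)
```

View pics/t10.png

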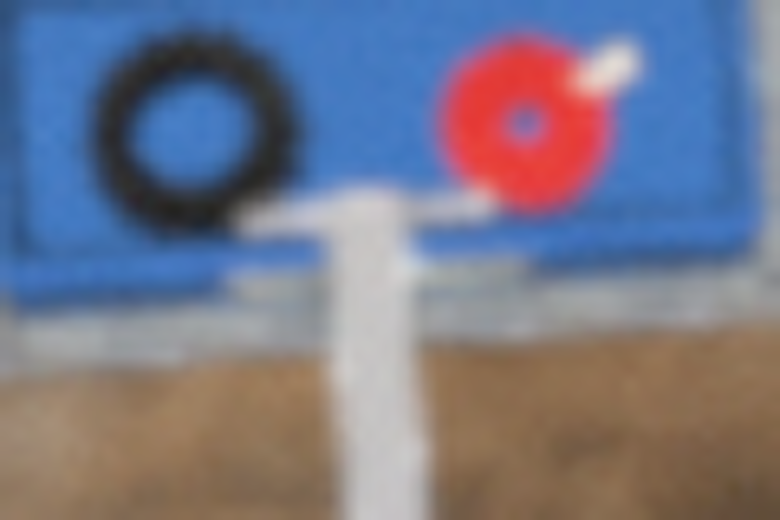

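Measured from the edge's foot in the same picture, the tray front is about 9–10 mm out. That is where the catch begins, so I need a little more pull.

```bash
python3 -m jog '[[-1,-0.15,-0.01,-0.4,0,0,0],[-1,-0.3,-0.02,-0.8,0,0,0],[-1,-0.45,-0.03,-0.8,0,0,0],[-1,-0.6,-0.05,-0.8,0,0,0],[-1,-0.7,-0.05,-0.8,0,0,0],[-1,-0.8,-0.06,-0.8,0,0,0],[-1,-0.9,-0.07,-0.8,0,0,0],[-1,-1,-0.08,-0.8,0,0,0]]'
```

```text
time: 27.2
ee_pos: [0.4492, -0.0693, 0.0786]
tool_rot: [-3.14, 0.013, -3.063]
contact_force: [20.6, 3.0, -4.0]
opening: 0.0211
```

```bash
python3 -m jog '[[-1,-0.1,-0.01,0,0,0,0],[-1,-0.2,-0.02,0,0,0,0],[-1,-0.3,-0.02,0,0,0,0],[-1,-0.4,-0.03,0,0,0,0],[-1,-0.5,-0.04,0,0,0,0],[-1,-0.6,-0.05,0,0,0,0],[-1,-0.6,-0.05,0,0,0,0],[-1,-0.6,-0.05,0,0,0,0]]'
python3 - <<'E'
from h import *
import pickle
_,t0=pickle.load(open('st.pkl','rb'));t=cam('top');s=cam('side');s0=_
crop(t,245,190,305,230,13,'t11.png');crop(s,260,190,330,250,10,'s11.png')
for a,b,r in [(t0,t,(slice(160,215),slice(242,304))),(s0,s,(slice(160,250),slice(265,335)))]:
    f=lambda c:cv2.cvtColor(c['frame'],cv2.COLOR_RGB2GRAY)[r].astype(np.float32)
    print(cv2.phaseCorrelate(f(a),f(b)))
w=cam('wrist');cv2.imwrite('pics/w11.png',w['frame'][:,:,::-1])
E
```

```text
time: 28.2
ee_pos: [0.4491, -0.0694, 0.0787]
tool_rot: [-3.14, 0.014, -3.063]
contact_force: [22.5, 1.4, -4.4]
opening: 0.0213
((0.011981821958606531, 0.019554603443548757), 0.9815375862022241)
((-0.07833655046417931, 0.008889661597905274), 1.01541649426943)
```

View pics/s11.png

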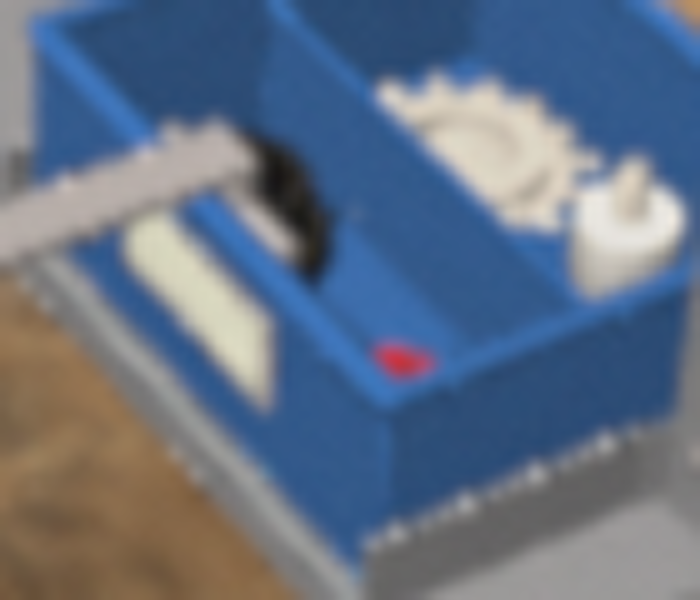

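View pics/w11.png

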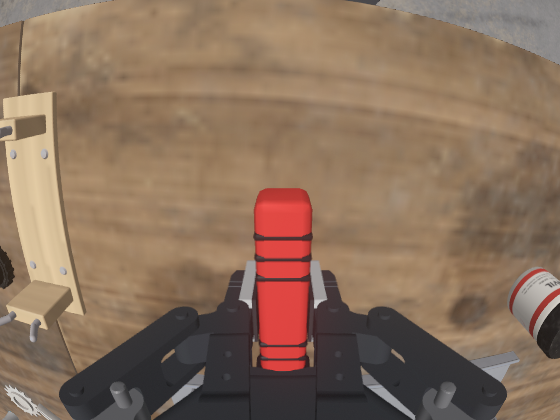

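22 N and no movement, so before pulling any harder I need to settle whether this is the catch or the edge. I'll analyse the pictures in detail while the clock stands.

Run:
```python
from h import *
import pickle
s,t=pickle.load(open('st.pkl','rb'))
O=np.array([.593,-.058,0]);y=.0772;X=np.array([np.cos(y),np.sin(y),0]);Y=np.array([-X[1],X[0],0])
# profiles along rack x at z=.016 plane, averaged over y
def prof(c,ys,z,xs):
    out=[]
    for x in xs:
        uv=np.array([proj(c,O+(x*X+yy*Y)/1000+np.array([0,0,z])) for yy in ys],np.float32)
        v=cv2.remap(c['frame'],uv[None,:,0].copy(),uv[None,:,1].copy(),cv2.INTER_LINEAR)[0].astype(float);out.append(v.mean(0))
    return np.array(out)
xs=np.arange(-16,24,1.)
for n,c,ys in [('top R',t,np.arange(-70,-52,1.)),('top L',t,np.arange(52,68,1.)),('side',s,np.arange(-66,-45,1.))]:
    p=prof(c,ys,.016,xs);print(n);print(' '.join('%d:%d,%d,%d'%(x,*q) for x,q in zip(xs,p)))
s0=pickle.load(open('s.pkl','rb'));t0=pickle.load(open('t.pkl','rb'))
print('initial (no tray)')
for n,c,ys in [('top R',t0,np.arange(-70,-52,1.)),('side',s0,np.arange(-66,-45,1.))]:
    p=prof(c,ys,.016,xs);print(n);print(' '.join('%d:%d,%d,%d'%(x,*q) for x,q in zip(xs,p)))
```

```text
top R
-16:142,110,81 -15:142,110,81 -14:142,110,81 -13:142,111,82 -12:143,112,82 -11:143,113,84 -10:142,113,85 -9:142,114,89 -8:142,118,97 -7:141,122,106 -6:143,128,118 -5:147,138,133 -4:151,146,146 -3:151,149,151 -2:150,150,152 -1:149,151,154 0:148,151,155 1:148,151,155 2:144,149,155 3:138,145,153 4:131,139,151 5:118,130,146 6:104,118,141 7:90,108,137 8:78,102,139 9:67,97,141 10:63,98,149 11:63,103,162 12:63,108,173 13:64,112,180 14:65,115,186 15:66,116,187 16:65,114,182 17:64,111,177 18:64,111,175 19:63,111,176 20:63,112,177 21:64,114,181 22:65,117,185 23:66,119,188
top L
-16:156,130,104 -15:155,129,103 -14:154,128,103 -13:153,128,103 -12:152,127,103 -11:151,126,103 -10:149,126,104 -9:147,125,105 -8:144,125,107 -7:143,127,113 -6:142,130,120 -5:144,136,131 -4:149,144,141 -3:153,152,151 -2:155,156,156 -1:157,159,161 0:159,162,164 1:158,162,165 2:157,161,165 3:150,156,163 4:139,148,160 5:127,139,156 6:111,127,150 7:94,114,144 8:80,104,141 9:71,101,143 10:63,97,147 11:61,100,156 12:62,105,167 13:62,110,178 14:63,112,181 15:64,114,183 16:63,113,181 17:62,111,176 18:61,108,171 19:62,108,
[... 1125 characters left out ...]
:162,166,168 18:162,166,169 19:162,167,169 20:163,167,169 21:163,167,169 22:163,167,168 23:163,167,168
side
-16:134,103,72 -15:132,105,76 -14:131,107,83 -13:130,110,92 -12:129,114,102 -11:128,118,111 -10:127,121,117 -9:127,124,122 -8:128,127,126 -7:132,132,131 -6:138,138,137 -5:145,145,145 -4:150,151,150 -3:152,153,153 -2:151,152,152 -1:149,150,149 0:148,148,147 1:148,147,147 2:149,148,148 3:151,149,149 4:152,151,150 5:153,151,151 6:153,151,151 7:153,151,151 8:153,151,151 9:152,151,150 10:152,151,151 11:152,150,150 12:152,150,150 13:152,151,151 14:152,151,151 15:152,151,151 16:153,151,151 17:153,152,152 18:153,152,152 19:153,151,152 20:152,151,151 21:152,151,151 22:152,151,151 23:153,151,151
```

The same-picture profiles agree in both views. The tray front stands about 8–9 mm behind the edge, so it is held at the catch and is not home. As the arm gives, the blade also pitches up (0.014 rad) and lifts the lip. I'll ease off, level the hook, and pull again.

```bash
python3 -m jog '[[-1,1.5,0.12,0,0,0.004,0],[-1,3,0.23,0,0,0.009,0],[-1,3.5,0.27,0,0,0.014,0],[-1,3.5,0.27,0,0,0.014,0],[-1,2.8,0.22,0,0,0.014,0],[-1,2.1,0.16,0,0,0.014,0],[-1,1.5,0.12,0,0,0.014,0],[-1,1,0.08,0,0,0.014,0]]'
python3 - <<'E'
from h import *
s=env.sense();print(s['ft_torque'],s['contact_force'],s['ee_pos'],s['tool_rot'])
E
```

```text
time: 29.35
ee_pos: [0.4491, -0.0693, 0.0787]
tool_rot: [-3.141, -0.001, -3.063]
contact_force: [19.4, 1.9, -1.6]
opening: 0.0209
[ 0.49449148 -4.04694543  0.04434171] [19.36143021  1.89441539 -1.58610039] [ 0.44912282 -0.06934568  0.07867742] [-3.14101597e+00 -1.38382018e-03 -3.06322291e+00]
```

```bash
python3 -m jog '[[-1,-0.2,-0.02,0,0,0,0],[-1,-0.4,-0.03,0,0,0,0],[-1,-0.6,-0.05,0,0,0,0],[-1,-0.8,-0.06,0,0,0,0],[-1,-1,-0.08,0,0,0,0],[-1,-1,-0.08,0,0,0,0],[-1,-1,-0.08,0,0,0,0],[-1,-1,-0.08,0,0,0,0]]'
python3 - <<'E'
from h import *
import pickle
s=env.sense();print(s['ft_torque'],s['contact_force'],s['ee_pos'],s['tool_rot'])
_,t0=pickle.load(open('st.pkl','rb'));t=cam('top');s=cam('side');s0=_
for a,b,r in [(t0,t,(slice(160,205),slice(242,304))),(s0,s,(slice(160,250),slice(285,335)))]:
    f=lambda c:cv2.cvtColor(c['frame'],cv2.COLOR_RGB2GRAY)[r].astype(np.float32)
    print(cv2.phaseCorrelate(f(a),f(b)))
E
```

```text
time: 30.35
ee_pos: [0.4491, -0.0694, 0.0788]
tool_rot: [-3.141, 0.0, -3.063]
contact_force: [20.2, 1.7, -2.2]
opening: 0.0209
[ 0.58057304 -4.32124491  0.07864346] [20.23828019  1.74745444 -2.17600026] [ 0.44910324 -0.06938398  0.07878263] [-3.14077425e+00  2.29818883e-04 -3.06297857e+00]
((-0.048583303611124506, 0.49091776151567856), 0.9872324648830626)
((-0.06393535775599801, 0.062226921742052355), 1.0139298779169719)
```

```bash
cat > meas.py <<'E'
from h import *
import pickle
O=np.array([.593,-.058,0]);y=.0772;X=np.array([np.cos(y),np.sin(y),0]);Y=np.array([-X[1],X[0],0])
def bound(c,ys,z=.016,xs=np.arange(-12,20,.25)):
    uv=np.array([[proj(c,O+(x*X+yy*Y)/1000+np.array([0,0,z])) for yy in ys] for x in xs],np.float32)
    v=cv2.remap(c['frame'],uv[...,0].copy(),uv[...,1].copy(),cv2.INTER_LINEAR).astype(float)
    r=(v[...,2]-v[...,0]).mean(1)  # blue-red
    th=45; i=np.where(r>th)[0][0]; return xs[i]-.25*(r[i]-th)/(r[i]-r[i-1])
def both(s,t): return [round(float(bound(c,ys)),2) for c,ys in [(t,np.arange(-70,-52,1.)),(t,np.arange(52,68,1.)),(s,np.arange(-66,-45,1.))]]
if __name__=='__main__':
    s,t=pickle.load(open('st.pkl','rb'));print('st ',both(s,t),'topR,topL,side')
    t=cam('top');s=cam('side');print('now',both(s,t));q=env.sense();print(q['time'],q['ee_pos'],q['contact_force'])
    pickle.dump((s,t),open('st2.pkl','wb'))
E
python3 meas.py
```

```text
st  [6.81, 6.59, 1.96] topR,topL,side
now [6.43, 6.49, 1.74]
30.55 [ 0.44905815 -0.06938013  0.07878907] [20.82502228  2.23870063 -1.15137058]
```

```bash
python3 -m jog '[[-1,-0.2,-0.02,0,0,0.002,0],[-1,-0.4,-0.03,0,0,0.002,0],[-1,-0.6,-0.05,0,0,0.002,0],[-1,-0.7,-0.05,0,0,0.002,0],[-1,-0.7,-0.05,0,0,0.002,0],[-1,-0.7,-0.05,0,0,0.002,0],[-1,-0.7,-0.05,0,0,0.002,0],[-1,-0.7,-0.05,0,0,0.002,0]]'; python3 meas.py
```

```text
time: 31.55
ee_pos: [0.4491, -0.0694, 0.0789]
tool_rot: [-3.141, -0.0, -3.063]
contact_force: [22.8, 2.1, -2.1]
opening: 0.021
st  [6.81, 6.59, 1.96] topR,topL,side
now [6.4, 6.34, 1.72]
31.65 [ 0.44906909 -0.06940832  0.07891167] [22.18001074  4.17376077 -2.71806558]
```

The force has passed the stated range with both sides still on the slope, and the lip's limit is 25 N, so I won't just pull harder. Instead I'll turn the hook slightly about its blade. That loads one end of the blade and lets one side bead pass first, at no more total pull.

```bash
python3 -m jog '[[-1,0.4,0,0,0,0,0.005],[-1,0.4,-0.8,0,0,0,0.01],[-1,0.4,-1.6,0,0,0,0.015],[-1,0.4,-2.4,0,0,0,0.02],[-1,0.4,-3.2,0,0,0,0.025],[-1,0.4,-4,0,0,0,0.03],[-1,0.4,-4.6,0,0,0,0.03],[-1,0.4,-4.6,0,0,0,0.03]]'; python3 meas.py
```

```text
time: 32.65
ee_pos: [0.4493, -0.074, 0.0789]
tool_rot: [-3.14, -0.001, -3.033]
contact_force: [21.6, 3.8, -2.3]
opening: 0.0211
st  [6.81, 6.59, 1.96] topR,topL,side
now [6.31, 5.94, 1.52]
32.75 [ 0.44934051 -0.07396831  0.07891152] [21.39977075  2.44962527 -1.91025262]
```

```bash
python3 -m jog '[[-1,-0.2,-0.3,0,0,0,0.005],[-1,-0.4,-0.8,0,0,0,0.01],[-1,-0.6,-1.6,0,0,0,0.015],[-1,-0.6,-2.3,0,0,0,0.015],[-1,-0.6,-2.3,0,0,0,0.015],[-1,-0.6,-2.3,0,0,0,0.015],[-1,-0.6,-2.3,0,0,0,0.015],[-1,-0.6,-2.3,0,0,0,0.015]]'; python3 meas.py
python3 - <<'E'
from h import *
import pickle
s,t=pickle.load(open('st2.pkl','rb'));crop(t,235,170,315,230,10,'t12.png');crop(s,250,180,345,250,8,'s12.png')
E
```

```text
time: 33.75
ee_pos: [0.4482, -0.0769, 0.0789]
tool_rot: [-3.14, -0.002, -3.02]
contact_force: [20.1, 0.6, -2.0]
opening: 0.0213
st  [6.81, 6.59, 1.96] topR,topL,side
now [5.47, 3.73, 0.51]
33.85 [ 0.44817737 -0.07694325  0.07884863] [20.57252161  0.86409027 -2.24289222]
```

View pics/t12.png

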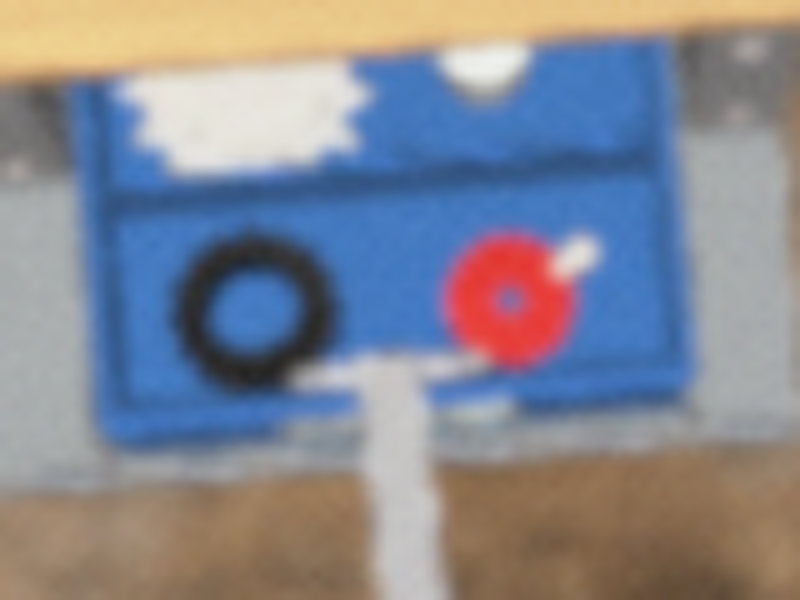

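View pics/s12.png

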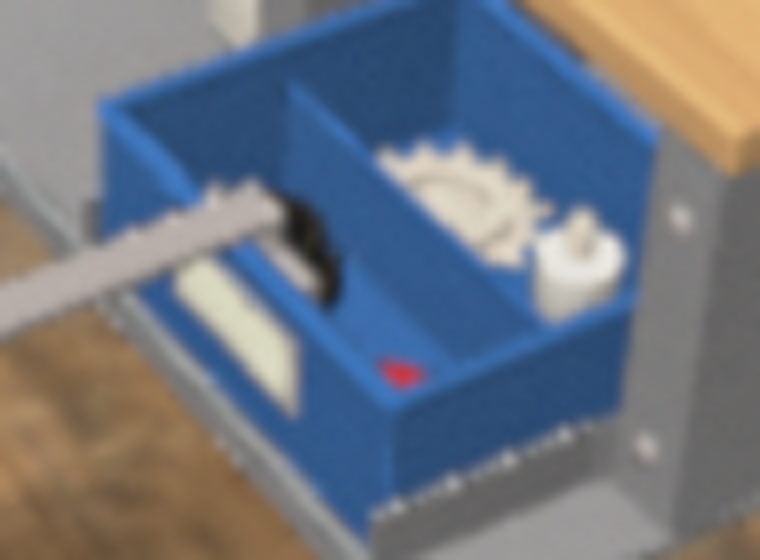

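It works: the left side advanced about 2.5 mm and the right about 1 mm, with the force down to 20 N. I'll carry on.

```bash
python3 -m jog '[[-1,-0.2,0,0,0,0,0],[-1,-0.4,0,0,0,0,0],[-1,-0.6,-0.1,0,0,0,0],[-1,-0.8,-0.1,0,0,0,0],[-1,-1,-0.1,0,0,0,0],[-1,-1,-0.1,0,0,0,0],[-1,-1,-0.1,0,0,0,0],[-1,-1,-0.1,0,0,0,0]]'; python3 meas.py
```

```text
time: 34.85
ee_pos: [0.448, -0.077, 0.079]
tool_rot: [-3.14, -0.0, -3.02]
contact_force: [22.8, 0.7, -2.8]
opening: 0.0211
st  [6.81, 6.59, 1.96] topR,topL,side
now [5.35, 3.5, 0.37]
34.95 [ 0.44796579 -0.07696092  0.0789482 ] [22.13937233  0.86280848 -1.97619211]
```

```bash
python3 -m jog '[[-1,0.4,1.5,0,0,0,-0.01],[-1,0.5,3,0,0,0,-0.02],[-1,0.5,4.6,0,0,0,-0.03],[-1,0.5,6.2,0,0,0,-0.04],[-1,0.5,7.8,0,0,0,-0.05],[-1,0.5,9.3,0,0,0,-0.06],[-1,0.5,9.3,0,0,0,-0.06],[-1,0.5,9.3,0,0,0,-0.06]]'; python3 meas.py
```

```text
time: 35.95
ee_pos: [0.4471, -0.0682, 0.0788]
tool_rot: [-3.14, -0.003, -3.08]
contact_force: [18.4, -1.1, -0.0]
opening: 0.0213
st  [6.81, 6.59, 1.96] topR,topL,side
now [4.94, 3.44, 0.2]
36.05 [ 0.4470815  -0.06823313  0.07879572] [18.40172913 -2.0301889  -1.25985485]
```

```bash
python3 -m jog '[[-1,-0.3,1,0,0,0,-0.006],[-1,-0.6,2,0,0,0,-0.013],[-1,-0.8,3,0,0,0,-0.02],[-1,-1,3,0,0,0,-0.02],[-1,-1.1,3,0,0,0,-0.02],[-1,-1.2,3,0,0,0,-0.02],[-1,-1.2,3,0,0,0,-0.02],[-1,-1.2,3,0,0,0,-0.02]]'; python3 meas.py
```

```text
time: 37.05
ee_pos: [0.443, -0.0644, 0.0782]
tool_rot: [3.141, -0.008, -3.098]
contact_force: [12.2, 0.8, 0.6]
opening: 0.0214
st  [6.81, 6.59, 1.96] topR,topL,side
now [0.47, 1.24, 0.19]
37.15 [ 0.4429649  -0.06441879  0.0782196 ] [ 1.13227736e+01  1.28607252e+00 -1.04016390e-02]
```

Both sides have come well forward and the force is down to 12 N, so it's over the peak. I'll straighten the hook and take up the last few millimetres gently.

```bash
python3 -m jog '[[-1,0,-0.8,0,0,0,0.005],[-1,0,-1.6,0,0,0,0.01],[-1,0,-2.4,0,0,0,0.015],[-1,0,-3.2,0,0,0,0.02],[-1,0,-4,0,0,0,0.026],[-1,-0.1,-5,0,0,0,0.032],[-1,-0.2,-5,0,0,0,0.032],[-1,-0.3,-5,0,0,0,0.032]]'; python3 meas.py;  python3 - <<'E'
from h import *
import pickle
s,t=pickle.load(open('st2.pkl','rb'));crop(t,235,170,315,230,10,'t13.png');crop(s,250,180,345,250,8,'s13.png')
E
```

```text
time: 38.15
ee_pos: [0.4427, -0.0692, 0.0782]
tool_rot: [3.141, -0.008, -3.067]
contact_force: [12.1, 2.7, 0.3]
opening: 0.0211
st  [6.81, 6.59, 1.96] topR,topL,side
now [0.39, 0.8, 0.18]
38.25 [ 0.44272412 -0.06920236  0.07824497] [1.14212705e+01 2.31529358e+00 3.96066688e-03]
```

View pics/t13.png

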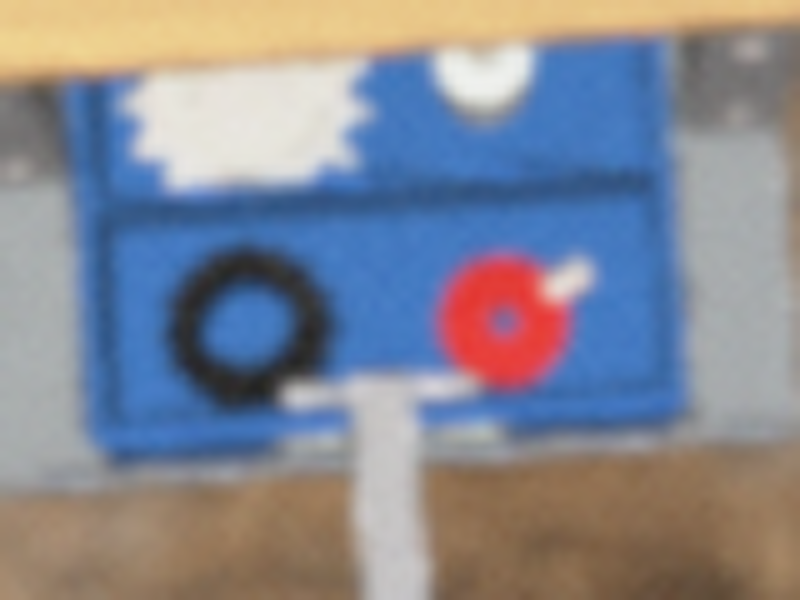

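View pics/s13.png

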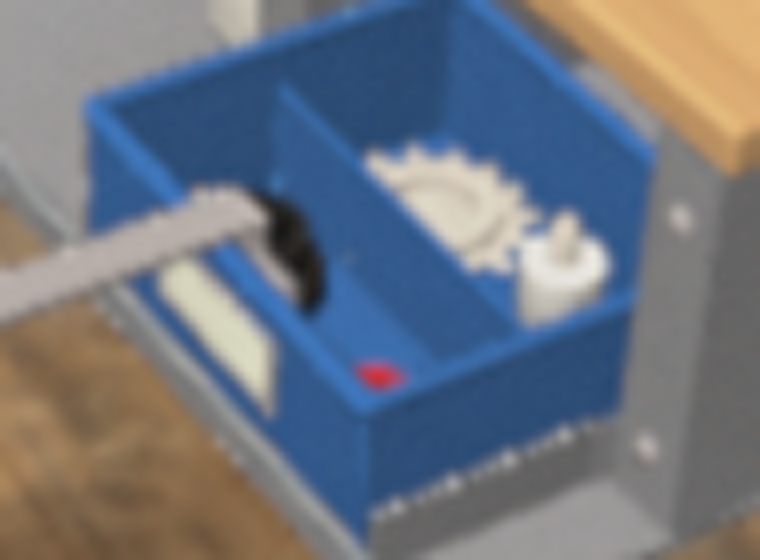

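Possibly home, possibly 1–2 mm short. A small extra pull will tell: at the edge the tray should not move.

```bash
python3 -m jog '[[-1,-0.2,-0.02,0,0,0,0],[-1,-0.4,-0.03,0,0,0,0],[-1,-0.6,-0.05,0,0,0,0],[-1,-0.8,-0.06,0,0,0,0],[-1,-1,-0.08,0,0,0,0],[-1,-1.2,-0.1,0,0,0,0],[-1,-1.2,-0.1,0,0,0,0],[-1,-1.2,-0.1,0,0,0,0]]'; python3 meas.py;  python3 - <<'E'
from h import *
import pickle
s=pickle.load(open('st2.pkl','rb'))[0]
# side view: tray's right lower corner & lip vs. edge: tray displacement between st and now via template match on the tray interior (cog/cap)
s0,t0=pickle.load(open('st.pkl','rb'));s1,t1=pickle.load(open('st2.pkl','rb'))
def tm(a,b,box,m=5):
    x0,y0,x1,y1=box;A=cv2.cvtColor(a['frame'],cv2.COLOR_RGB2GRAY);B=cv2.cvtColor(b['frame'],cv2.COLOR_RGB2GRAY)
    k=8;up=lambda i:cv2.resize(i,None,fx=k,fy=k,interpolation=cv2.INTER_CUBIC)
    T=up(A[y0:y1,x0:x1]);S=up(B[y0-m:y1+m,x0-m:x1+m]);r=cv2.matchTemplate(S,T,cv2.TM_CCOEFF_NORMED);_,v,_,l=cv2.minMaxLoc(r)
    return l[0]/k-m,l[1]/k-m,round(v,3)
for n,box in [('ring',(250,195,270,210)),('spool',(277,191,298,208))]:
    dx,dy,v=tm(t0,t1,box);cx,cy=(box[0]+box[2])/2,(box[1]+box[3])/2
    print(n,dx,dy,v,'mm',((onz(t1,cx+dx,cy+dy,.03)-onz(t1,cx,cy,.03))*1000).round(1))
E
```

```text
time: 39.25
ee_pos: [0.4424, -0.0693, 0.0783]
tool_rot: [3.142, -0.006, -3.066]
contact_force: [14.7, 2.3, -1.7]
opening: 0.0213
st  [6.81, 6.59, 1.96] topR,topL,side
now [0.37, 0.76, 0.16]
39.35 [ 0.44239385 -0.06925128  0.07832812] [15.02902827  1.57704333 -0.86632091]
ring -0.125 2.625 0.986 mm [-6.9  0.2  0. ]
spool -0.125 2.875 0.978 mm [-7.6  0.3  0. ]
```

The tray did not move under another 3 N, so it bears on the edge. I'll ease off fully and check that it stays.

```bash
python3 -m jog '[[-1,1,0.08,0,0,0,0],[-1,2,0.15,0,0,0,0],[-1,3,0.23,0,0,0,0],[-1,4,0.3,0,0,0,0],[-1,5,0.38,0,0,0,0],[-1,6,0.46,0,0,0,0],[-1,6.5,0.5,0,0,0,0],[-1,6.5,0.5,0,0,0,0]]'; python3 meas.py;  python3 - <<'E'
from h import *
import pickle
s,t=pickle.load(open('st2.pkl','rb'));crop(t,235,170,315,230,10,'t14.png');crop(s,250,180,345,250,8,'s14.png')
E
```

```text
time: 40.35
ee_pos: [0.4428, -0.069, 0.077]
tool_rot: [3.14, -0.018, -3.068]
contact_force: [-0.1, -0.1, -1.1]
opening: 0.0215
st  [6.81, 6.59, 1.96] topR,topL,side
now [0.39, 0.78, 0.17]
40.45 [ 0.44315901 -0.06897949  0.07707302] [ 0.69991806  1.24753406 -1.29320066]
```

View pics/t14.png

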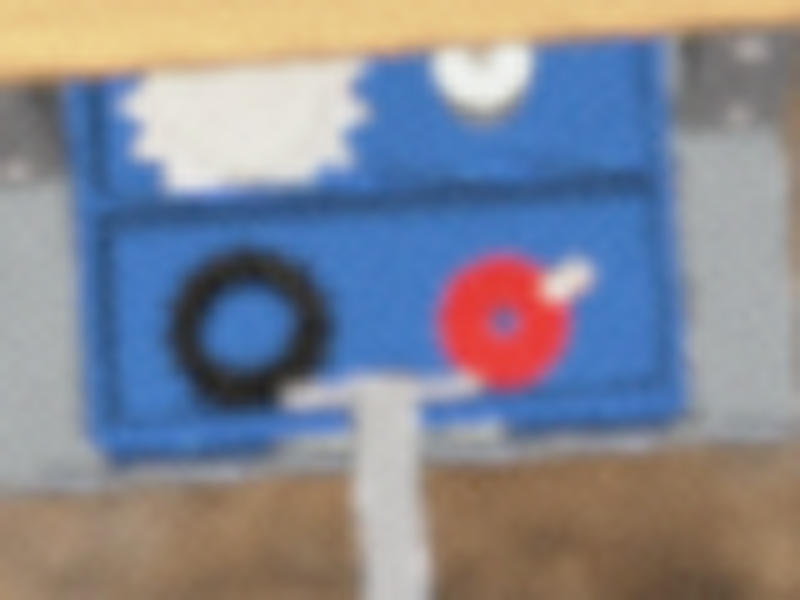

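View pics/s14.png

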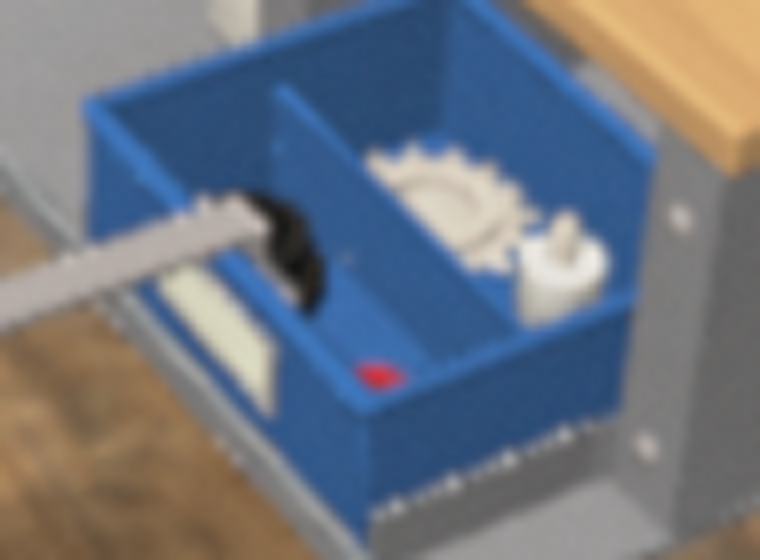

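Force is zero and the tray stays where it was (readings unchanged), so the catch is passed and holds it. Now I'll unhook: clear the lip, level the hook, and lift.

```bash
python3 -m jog '[[-1,1.5,0.1,0,0,0,0],[-1,3,0.2,0,0,0,0],[-1,4,0.3,0,0,-0.006,0],[-1,4,0.3,4,0,-0.012,0],[-1,4,0.3,12,0,-0.018,0],[-1,4,0.3,24,0,-0.018,0],[-1,4,0.3,38,0,-0.018,0],[-1,4,0.3,50,0,-0.018,0]]'; python3 meas.py
python3 - <<'E'
from h import *
s=env.sense();print(s['tool_rot'],s['opening'])
c=cam('wrist');cv2.imwrite('pics/w15.png',c['frame'][:,:,::-1])
c=cam('side');crop(c,190,130,390,280,4,'s15.png')
E
```

```text
time: 41.45
ee_pos: [0.4481, -0.0687, 0.1285]
tool_rot: [-3.141, 0.003, -3.067]
contact_force: [0.8, 0.2, -2.3]
opening: 0.0212
st  [6.81, 6.59, 1.96] topR,topL,side
now [0.36, 0.75, 0.19]
41.55 [ 0.44867572 -0.06874758  0.12879919] [ 0.12888948  0.80538794 -1.45680847]
[-3.14114433  0.00461855 -3.06737234] 0.021298452816993132
```

View pics/s15.png

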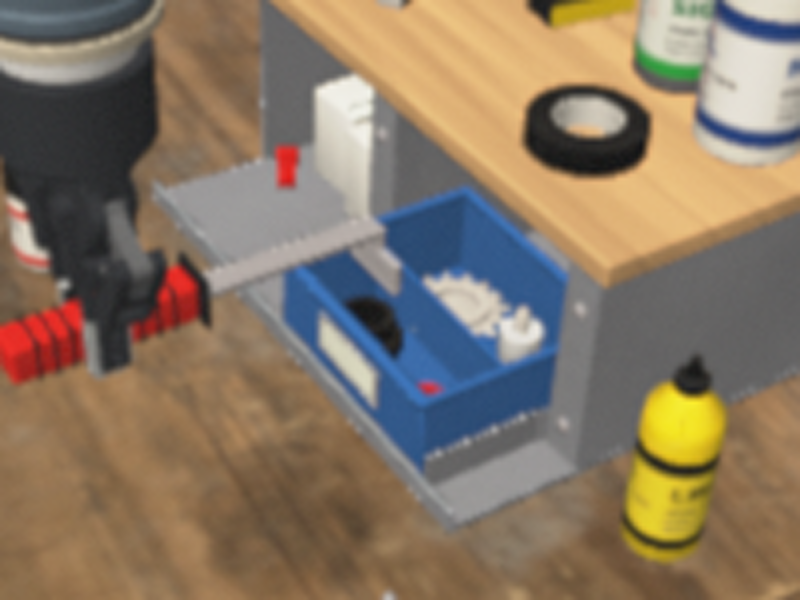

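Run:
```python
from h import *
c=cam('side');s=env.sense();crop(c,180,170,310,240,6,'s16.png')
print(s['ee_pos'],s['tool_rot'],s['time'])
R=Ro.from_euler('xyz',s['tool_rot']).as_matrix()
# hook axes from tool: x_h=-tool x, y_h = tool y(?), z_h=-tool z
X=-R[:,0];Z=-R[:,2];Y=np.cross(Z,X)
o=s['ee_pos']+X*.0005+Z*-.0035+Y*.0004
for n,a in [('tip top R',(160,-8,2.5)),('tip top L',(160,8,2.5)),('blade low R near',(155,-25,-30)),('blade low R far',(160,-25,-30)),('collar top R',(54,-15,15)),('collar bot R',(54,-15,-15)),('handle end top R',(-50,-11,12)),('handle end bot R',(-50,-11,-12))]:
    u,v=proj(c,o+(np.array(a)/1000)@np.array([X,Y,Z]));print(n,round((u-180+.5)*6-.5),round((v-170+.5)*6-.5))
```

```text
[ 0.4478224  -0.06860427  0.1272219 ] [-3.14150985e+00  1.98765696e-03 -3.06730828e+00] 41.7
tip top R 634 108
tip top L 610 84
blade low R near 644 211
blade low R far 656 206
collar top R 371 184
collar bot R 375 254
handle end top R 67 288
handle end bot R 76 345
```

View pics/s16.png

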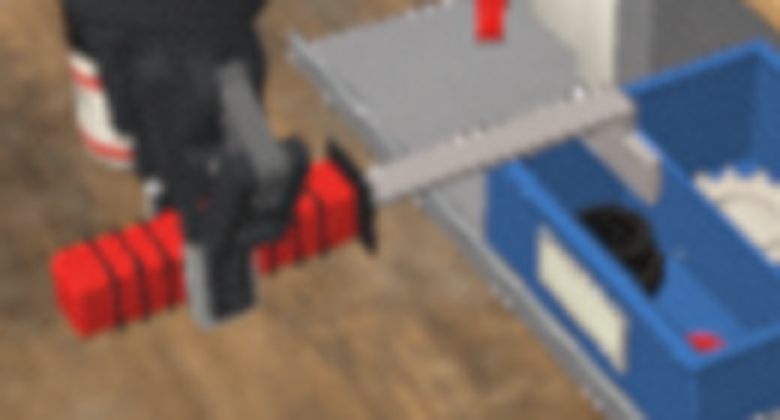

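```bash
python3 -m jog '[[-1,-4,-15,0,0,0,-0.008],[-1,-10,-45,0,0,0,-0.018],[-1,-16,-80,0,0,0,-0.03],[-1,-22,-115,0,0,0,-0.042],[-1,-27,-150,0,0,0,-0.055],[-1,-31,-178,0,0,0,-0.067],[-1,-32.5,-192,0,0,0,-0.067],[-1,-32.5,-196.5,0,0,0,-0.067]]' && python3 -m jog '[[-1,0,0,0,0,0,0],[-1,0,0,0,0,0,0],[-1,0,0,-10,0,0,0],[-1,0,0,-20,0,0,0],[-1,0,0,-25,0,0,0],[-1,0,0,-25,0,0,0],[-1,0,0,-25,0,0,0],[-1,0,0,-25,0,0,0]]'
python3 - <<'E'
from h import *
s=env.sense();print(s['ee_pos'],s['tool_rot'],s['contact_force'],s['time'])
c=cam('side');crop(c,190,250,350,370,5,'s17.png')
c=cam('wrist');cv2.imwrite('pics/w17.png',c['frame'][:,:,::-1])
E
```

```text
time: 42.7
ee_pos: [0.4148, -0.2659, 0.127]
tool_rot: [3.141, 0.001, -3.136]
contact_force: [0.1, 0.3, -1.7]
opening: 0.0215
time: 43.7
ee_pos: [0.4156, -0.2653, 0.1025]
tool_rot: [-3.141, 0.002, -3.134]
contact_force: [0.2, -0.2, -1.8]
opening: 0.0207
[ 0.41557101 -0.26529006  0.10254689] [-3.14121890e+00  2.48179392e-03 -3.13447895e+00] [ 0.15606811 -0.20425121 -1.84503036] 43.7
```

View pics/s17.png

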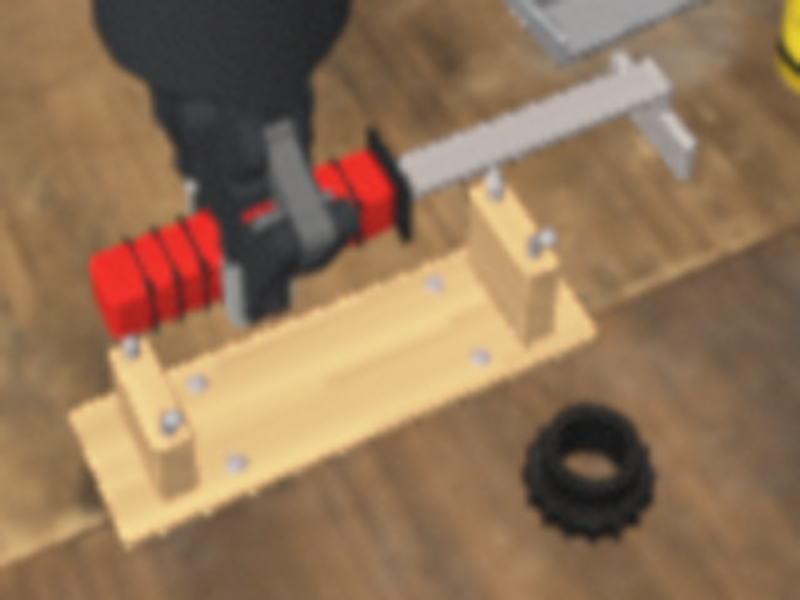

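View pics/w17.png

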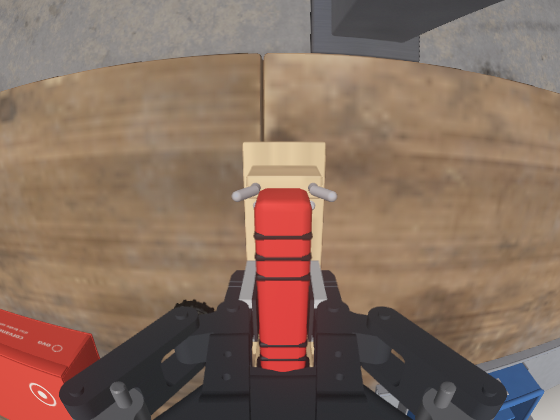

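The hook is centred over the rest's pins in both views, so I'll lower it.

```bash
python3 -m jog '[[-1,0,0,-8,0,0,0],[-1,0,0,-16,0,0,0],[-1,0,0,-24,0,0,0],[-1,0,0,-31,0,0,0],[-1,0,0,-37,0,0,0],[-1,0,0,-42,0,0,0],[-1,0,0,-45,0,0,0],[-1,0,0,-46.5,0,0,0]]'
python3 - <<'E'
from h import *
s=env.sense();print(s['ee_pos'],s['tool_rot'],s['contact_force'],s['ft_torque'],s['time'])
c=cam('side');crop(c,190,250,350,370,5,'s18.png')
E
```

```text
time: 44.8
ee_pos: [0.4154, -0.2652, 0.0557]
tool_rot: [-3.141, 0.002, -3.134]
contact_force: [0.7, 0.9, 2.3]
opening: 0.0212
[ 0.41540547 -0.26518764  0.05567765] [-3.14147156e+00  1.94508565e-03 -3.13439652e+00] [0.65861135 0.93465    2.28117649] [ 0.08231653  0.14042204 -0.02651617] 44.8
```

View pics/s18.png

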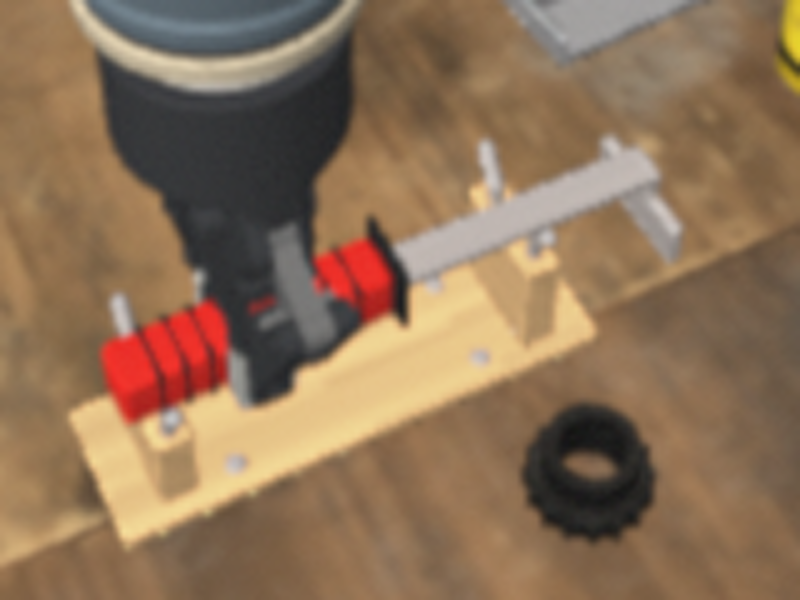

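It is seated just as in the first picture, with the rest bearing its weight. Open and retreat upward.

```bash
python3 -m jog '[[-0.2,0,0,0,0,0,0],[0.2,0,0,0,0,0,0],[0.6,0,0,0,0,0,0],[1,0,0,0,0,0,0],[1,0,0,0,0,0,0],[1,0,0,0,0,0,0],[1,0,0,2,0,0,0],[1,0,0,10,0,0,0]]' && python3 -m jog '[[1,0,0,25,0,0,0],[1,0,0,60,0,0,0],[1,0,0,100,0,0,0],[1,0,0,140,0,0,0],[1,15,35,180,0,0,0],[1,30,70,190,0,0,0],[1,45,105,190,0,0,0],[1,55,145,190,0,0,0.06]]'; python3 meas.py
python3 - <<'E'
from h import *
c=cam('side');crop(c,190,250,350,370,5,'s19.png')
c=cam('wrist');cv2.imwrite('pics/w19.png',c['frame'][:,:,::-1]);crop(c,200,230,400,380,4,'w19b.png')
E
```

```text
time: 45.85
ee_pos: [0.4152, -0.2651, 0.0659]
tool_rot: [3.141, 0.001, -3.134]
contact_force: [-1.0, -0.3, 0.7]
opening: 0.0857
time: 46.85
ee_pos: [0.4708, -0.1192, 0.2567]
tool_rot: [-3.141, 0.003, -3.074]
contact_force: [0.3, 0.3, 0.2]
opening: 0.0856
st  [6.81, 6.59, 1.96] topR,topL,side
now [2.17, 0.81, 0.17]
46.95 [ 0.4714385  -0.11554677  0.25630723] [ 0.24901713  0.4362149  -0.06331016]
```

View pics/s19.png

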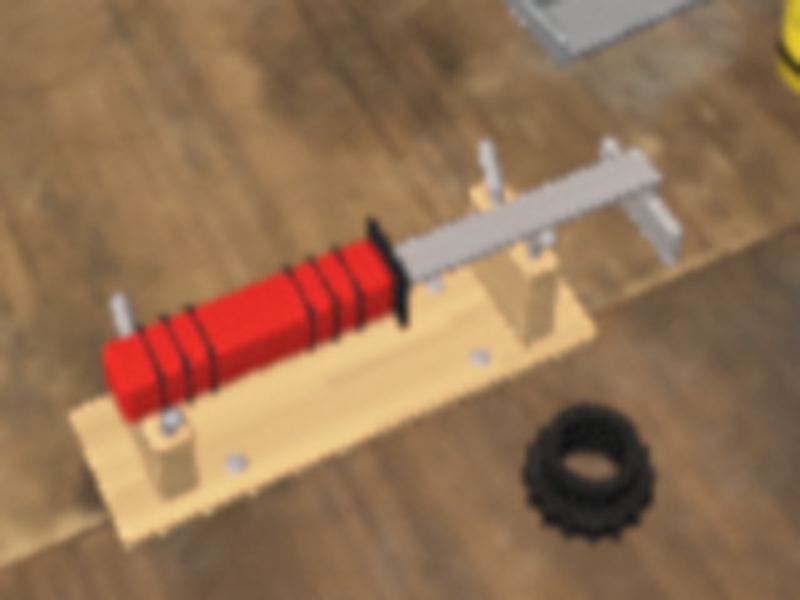

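View pics/w19b.png

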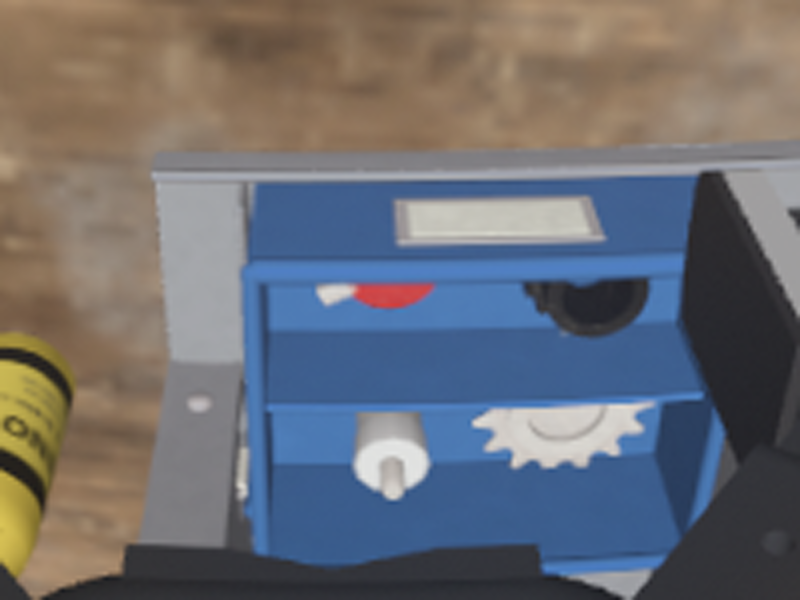

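The hook lies exactly as before. The topR reading is probably blocked by the gripper in the top view. For a certain check I'll put the wrist camera nearly straight over the front edge.

```bash
python3 -m jog '[[1,20,5,8,0,0,0],[1,45,15,16,0,0,0],[1,70,25,24,0,0,0],[1,95,35,30,0,0,0],[1,120,45,30,0,0,0],[1,140,52,30,0,0,0],[1,150,55,30,0,0,0],[1,150,55,30,0,0,0]]'
python3 - <<'E'
from h import *
import pickle
c=cam('wrist');pickle.dump(c,open('w20.pkl','wb'));cv2.imwrite('pics/w20.png',c['frame'][:,:,::-1]);s=env.sense();print(s['ee_pos'],c['o'],s['time'],abs(s['dq']).max())
u=proj(c,[.593,-.058,.016]);print(u)
x0,y0=int(u[0])-100,max(0,int(u[1])-40)
crop(c,x0,y0,x0+200,y0+140,4,'w20b.png');print(x0,y0)
E
```

```text
time: 48.05
ee_pos: [0.6203, -0.066, 0.2856]
tool_rot: [-3.141, 0.001, -3.075]
contact_force: [0.3, 0.3, 0.1]
opening: 0.0851
[ 0.61982271 -0.06616117  0.28568231] [ 0.53806189 -0.07145142  0.40530055] 48.1 0.011656902261852007
(np.float64(290.85389060093706), np.float64(150.6297701918787))
190 110
```

View pics/w20b.png

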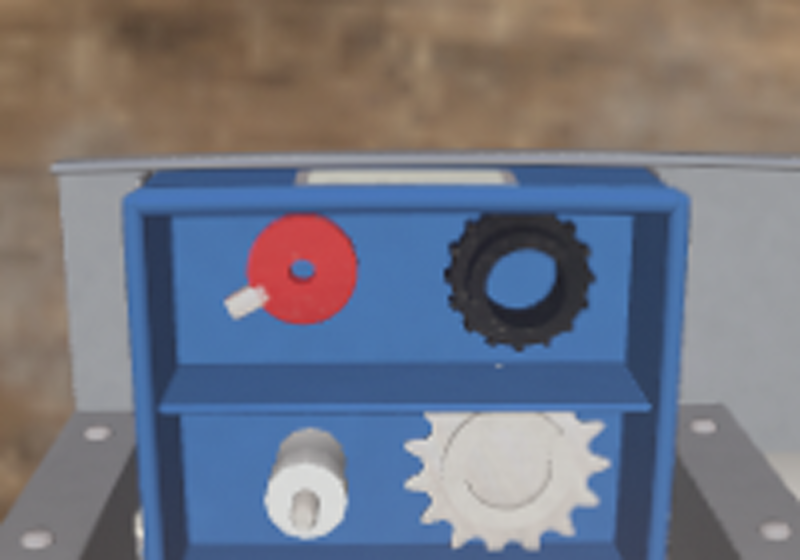

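From almost straight above, the tray's front meets the edge along its whole width (row ~170), square, with no floor showing between. Last check: numbers, and the bystanders against the first pictures.

Run:
```python
from h import *
import pickle
c=pickle.load(open('w20.pkl','rb'));f=lambda U,o:(U+.5)/4-.5+o
y=.0772;X=np.array([np.cos(y),np.sin(y)])
for U,ve,vl in [(170,167,190),(290,163,186),(600,166,188)]:
    a=onz(c,f(U,190),f(ve,110),.016)[:2]@X;b=onz(c,f(U,190),f(vl,110),.064)[:2]@X;print('lip front - edge inner top: %.1f mm (home -2.5)'%((b-a)*1000))
s0=pickle.load(open('s.pkl','rb'));s=cam('side');
def bx(c,m): 
    q=cv2.connectedComponentsWithStats(m.astype(np.uint8))[2:];i=1+q[0][1:,4].argmax();return q[1][i].round(2)
for n,r,fn in [('bottle',(215,275,335,380),lambda H:(abs(H[...,0].astype(int)-28)<6)&(H[...,1]>180)),('jar',(160,200,185,220),lambda H:H[...,2]<70),('cup',(325,360,290,325),lambda H:H[...,2]<60),('hook',(285,335,205,275),lambda H:((H[...,0]<6)|(H[...,0]>174))&(H[...,1]>190))]:
    g=lambda c:bx(c,fn(cv2.cvtColor(c['frame'],cv2.COLOR_RGB2HSV)[r[0]:r[1],r[2]:r[3]]))
    print(n,g(s0),g(s))
print(env.sense()['time'])
```

```text
lip front - edge inner top: -0.6 mm (home -2.5)
lip front - edge inner top: -0.6 mm (home -2.5)
lip front - edge inner top: -1.0 mm (home -2.5)
bottle [25.15 21.36] [20.66 41.82]
jar [23.61 14.33] [15.9  12.27]
cup [17.27 19.59] [17.27 19.53]
hook [33.64 29.86] [33.84 30.08]
48.15
```

View side.

Run:
```python
from h import *
c=cam('side');cv2.imwrite('pics/s21.png',c['frame'][:,:,::-1])
```

```text
(no output)
```

View pics/s21.png

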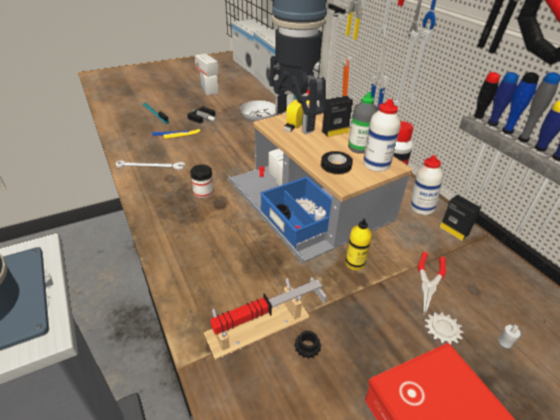

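Run:
```python
import cv2,numpy as np
a=cv2.imread('pics/side0.png').astype(int);b=cv2.imread('pics/s21.png').astype(int)
for n,r in [('bottle',(218,272,340,378)),('jar',(160,202,185,220)),('cup',(325,360,290,325)),('hook',(275,335,205,330))]:
    d=abs(a-b)[r[0]:r[1],r[2]:r[3]];print(n,'mean diff %.1f max %d'%(d.mean(),d.max()))
from plant import env
s=env.sense();print(s['time'],s['contact_force'])
env.finish_job()
```

```text
bottle mean diff 3.1 max 8
jar mean diff 3.2 max 8
cup mean diff 2.5 max 11
hook mean diff 4.0 max 35
48.2 [-0.382865   -0.68063284 -0.11481637]
the job is handed in; nothing more can be done
```

The tray is out at the shelf's front edge, the hook is back in its rest, and I handed the job in at 48.2 s. The main doubt is how hard the pull got: it went over the expected range at the catch.

- **Pull at the catch:** the tray slid at about 4 N, then stuck on the catch about 8–9 mm short of the edge. The wrist sensor's end-of-move readings reached 22.8 N. That is above the expected 15–21 N but below the lip's 25 N limit.
- **Getting it over:** I eased off, levelled the hook and turned it slightly each way about its blade. The left and right beads then passed one after the other at a similar pull or less.
- **At the edge:** I pulled once more, to about 15 N, and the tray did not move. I then released, and it stayed put through the unhooking.
- **Is the tray fully home?** It sits square, and looking almost straight down I saw no floor between it and the edge. My lip measurement read 1.5–2 mm short of the exact home position. That is within about 1–2 pixels of camera error, so a gap that small isn't ruled out.
- **One odd reading:** the last top-view reading on the tray's right side jumped to 2.2 mm. I put that down to the gripper blocking the view and did not re-measure it; the later wrist view showed the tray square.
- **Hook and bystanders:** in the side view the hook lies as it did before, with only small picture differences. The bottle, jar and bearing cup match the first picture to within noise.
- **Robot:** the gripper was open, high up and touching nothing when I handed in.

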